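# Load a laser-marking easel and crank the focus slide to its mark

### The job

Get the laser marking station ready: clear the chuck key off the focus slide into the blue tray, and lean every blank panel from the sloped rack lengthwise up against the easel's amber guard wall, side by side and square to the wall, each foot standing on the base plate behind the front ledge so that it cannot slide out. When they all stand, crank the handwheel clockwise until the carriage's red pointer stands on the green mark of the scale. Leave the gauge, jar, screwdriver and brass sleeve where they are.

Things in the scene. Friction and masses are not known exactly. Their poses are not given: they have to be found in the camera images.
- easel: Fixed easel, turned only about the vertical. Origin: centre of the underside of its aluminium base plate, 140 (x) x 280 (y) x 12 mm; x points from the front ledge to the wall, y along the wall, z up. Panels stand on the plate in the 85 mm gap between ledge and wall.
- ledge (a point): Middle of the inner top edge of the easel's steel front ledge (10 mm thick, 16 mm above the plate, full width): easel x = -50 mm, 28 mm above the table. A panel's foot goes on the plate just behind it.
- wall_top (a point): Middle of the front top edge of the easel's upright guard wall (amber pane in a blue frame, 280 mm wide): easel x = +35 mm, 212 mm above the table. A panel whose foot stands 0 to 10 mm behind the ledge rests on this edge at 70 to 73 degrees from level, its middle about 136 mm above the table.
- rack: Fixed black rack that holds the panels side by side at an 18 degree slope. Origin: on the table under its middle; x points uphill, y across, z up. Each panel's middle lies over the origin at 100 mm height, the slots at y = -85, 0 and +85 mm. It carries them on two cross bars 95 mm to either side of the middle (open between them) with a yellow lip at the low end; 270 mm wide.
- panel0: Blank panel, white with a blue field on both faces, 260 x 40 x 12 mm, about 0.18 kg, the same end for end. Origin at its centre; x along its length (uphill in the rack), y across its 40 mm width, z through its thickness. May be absent (two or three are there).
- panel1: Blank panel, white with a blue field on both faces, 260 x 40 x 12 mm, about 0.18 kg, the same end for end. Origin at its centre; x along its length (uphill in the rack), y across its 40 mm width, z through its thickness. May be absent (two or three are there).
- panel2: Blank panel, white with a blue field on both faces, 260 x 40 x 12 mm, about 0.18 kg, the same end for end. Origin at its centre; x along its length (uphill in the rack), y across its 40 mm width, z through its thickness. May be absent (two or three are there).
- key: T-shaped chuck key of dark steel, 16 mm high, lying flat, 0.2 kg. Origin on its underside; stem 16 mm wide runs along x from -60 to +46 mm, crossbar (14 x 60 mm) at x = +46 to +60 mm; it balances about x = +15 mm. It starts lying on the bed of the slide, ahead of the carriage, and would block it.
- tray: Fixed blue open tray, 160 (x) x 100 (y) x 26 mm high, walls and floor 4 to 5 mm; origin at the centre of its underside.
- handwheel (a joint): Angle of the focus handwheel, rad; grows as it is turned clockwise seen from above, from 0 to a stop at 6.2. The carriage moves 16 mm along the slide for each rad. The green mark, 8 mm wide, is centred where this reads 5.0. It turns with light friction (0.1 N m) and stays where it is left.
- wheel_axis (a point): Point on the handwheel's upright axis, 40 mm above the table; x along the slide from the wheel to the carriage. The wheel is a black disc 106 mm across, its top 48 mm above the table.
- crank_grip (a point): Grip point of the wheel's upright red crank handle, a round pin 18 mm thick that stands 42 mm from the wheel's axis, from 48 to 100 mm above the table; the point is at 80 mm. It turns with the wheel.
- pointer (a point): Foot of the red pointer on the black carriage (36 x 56 x 22 mm), which runs along the steel bed of the slide (80 mm wide, top 20 mm above the table) away from the wheel; the white scale with its green mark lies beside it, 184 mm from the wheel's axis along the slide.
- gauge: Round steel pressure gauge, 76 mm across and 41 mm high, lying face up near the robot; leave it (two more farther off are fixed). Origin at the centre of its underside.
- jar: Amber jar, 44 mm across, 70 mm high; leave it. Origin at the centre of its underside.
- screwdriver: Screwdriver lying on the table; leave it.
- sleeve: Brass sleeve blank, 36 mm across, 40 mm high, upright; leave it. Origin at the centre of its underside.

How it is judged (in metres and radians):
On the way, in this order (a step that is already met when the one before it is completed fails the run):
1. the chuck key lies in the tray and every panel leans on the easel (angle between the x axis of panel0 and the z axis of easel, either way round between 0.17 and 0.42 rad and angle between the y axis of each of panel0, panel1, panel2 and the y axis of easel, either way round below 0.15 rad and x of panel0 in the frame of easel between -0.03 and 0.04 m and y of panel0 in the frame of easel between -0.125 and 0.125 m and z of panel0 in the frame of easel between 0.126 and 0.146 m and linear speed of each of panel0, panel1, panel2, key below 0.02 m/s and angle between the x axis of panel1 and the z axis of easel, either way round between 0.17 and 0.42 rad and x of panel1 in the frame of easel between -0.03 and 0.04 m and y of panel1 in the frame of easel between -0.125 and 0.125 m and z of panel1 in the frame of easel between 0.126 and 0.146 m and angle between the x axis of panel2 and the z axis of easel, either way round between 0.17 and 0.42 rad and x of panel2 in the frame of easel between -0.03 and 0.04 m and y of panel2 in the frame of easel between -0.125 and 0.125 m and z of panel2 in the frame of easel between 0.126 and 0.146 m and distance between panel0 and panel1 above 0.042 m and distance between each of panel1, panel0 and panel2 above 0.042 m and x of key in the frame of tray between -0.06 and 0.06 m and y of key in the frame of tray between -0.04 and 0.04 m and z of key in the frame of tray below 0.022 m), for 0.3 s.
2. the handwheel has been turned to the mark (value of joint handwheel between 4.75 and 5.25 rad and velocity of joint handwheel between -0.05 and 0.05 rad/s), for 0.2 s.
At the end, for the whole second after the job is handed in: Every panel present leans at rest on the easel wall, 10 to 24 degrees from upright, square within 8 degrees, foot on the plate behind the ledge, centres 42 mm or more apart; the key lies still in the tray; then the handwheel is brought to 5.0 within 0.25 rad (pointer within 4 mm) (all of step 1 and all of step 2); the robot touches nothing.
It fails at once if a gauge, the jar, the screwdriver or the sleeve is shifted by more than 4 cm (distance of any of gauge, jar, screwdriver, sleeve from where it was at the start of the episode above 0.04 m).
Of panel0, panel1, panel2 only 2 to 3 are there at a start; the rules pass over those that are not, and their reading is None.
At some moment in a run one of key may be knocked a few centimetres aside while the robot is not near it.
It also fails if it takes over 210 s, if anything falls off the work surface, if the arm or the gripper's body presses on something with over 40 N, if the wrist force passes 120 N, or if a joint passes its speed limit or range.

### The arm

A 6-joint arm with a two-finger parallel gripper is mounted at the origin on the work surface. World frame = base frame: x ahead of the robot, y to its left, z up, the work surface at z = 0. Lengths are in m, angles in degrees, forces in N, time in s.
With the tool pointing down it reaches from about 0.35 to 0.875 m from the base axis. Payload 4.2 kg.
Tool frame: the origin (TCP) lies on the front face of the gripper's body, between the roots of the fingers; the fingertips stand 70 mm ahead of it and the grasp point (between the pads) lies 51 mm ahead of it (r.nose_length is the distance from the TCP to the fingertips, in m); z points along the fingers, y is the direction in which the jaws open and shut (so a half turn about z gives the same grasp; the last joint's range is limited). The gripper opens to 87 mm and grips with 3 to 60 N. Pads are 19 mm wide; open, the fingers measure 117 mm over their backs; the gripper's body (75 mm by 190 mm) begins 51 mm behind the grasp point.
Start: joints at [-62.017, 22.042, 0.453, 0, -68.411, -14.817], TCP at [0.142, -0.609, 0.292] pointing down, gripper open.
Joint ranges: [-179.83, 179.83], [-69.29, 118.12], [-61.27, 80.66], [-181.25, 117.63], [-171.15, -9.14], [-177.46, 177.46]. Speed limits (degrees/s): [159.86, 159.86, 180, 180, 180, 180].

### API

Orientations are given as a 3x3 rotation matrix whose columns are the frame's x, y, z axes.
In Python, from station import telemetry, capture, order, r gives the robot as it stands.
- The arm moves only by the tool drive_tool, never from a script. Its argument "series" is a list of rows, each a list of 4 numbers: the shift along the tool's x, y, z as a fraction of full scale, then the turn about the tool's z as a fraction of full scale. In form: [[dx, dy, dz, turn], ...]. A call has 1 to 10 rows; each row is the pose to reach, as a shift and turn from the pose commanded when the call began, along the tool's axes at that moment; what a row does not reach only later rows make up. Full scale, the value 1, is 0.12 m for a shift and 2 rad for a turn. A row lasts 1/8 s, in which the tool goes at most 62.5 mm and 10.7 degrees, less where a joint would pass 70% of its speed; a pose out of reach is approached as far as the arm can. A call with a number of a shift or a turn outside -1 to 1 is refused whole. A call with a gripper value outside its range is refused whole. "fingers" is the finger opening in mm, from 0 to 87, set as the call begins (left out, the last holds). The fingers move at their own pace and stop on an object; the grip force is fixed at half the most. Time passes only in rows, so rows that repeat a pose let the fingers close. It gives the time, the measured TCP pose, the force and the opening at its end, in the units of the state.
- telemetry.sense(): the state, without advancing time (a new reading comes with each control period).
- capture(name): name is "scene" or "top"; returns a dict with "color" (480x640x3 uint8, blue, green, red), "fx", "fy", "cx", "cy" (pixels), "eye" and "attitude" of the camera in the world. Camera axes: x right, y up, looking along -z (the intrinsics and any distortion apply to the point x, -y, -z); pixel columns grow to the right and rows downward; lengths in m; the calibration is good to about 2 mm. A picture is of the moment at which its call begins. There is no depth.
- order.finish_job(): hands the job in, once; it reports no verdict.
The state is a dict: "time_s": time; "joints": joint angles; "joint_velocities": joint speeds; "effort": joint torques, N m; "tcp_pos": TCP position; "ee_rot": TCP orientation; "wrist_force": force on the tool from outside, world axes, zero at the start; "moment": the same for the moment, N m; "gripper_width": opening from 0.0 (shut) to 1.0 (fully open).
Only numpy, scipy, OpenCV 4.12 (cv2) and the standard library are available. Lean on these libraries where they do the work, as an engineer would, in place of code of your own. Each camera call takes 0.05 s, during which the arm holds its last target. There are 200 camera calls.

## Working session

There is one attempt and no reset: what is moved stays moved. The work goes in short steps, Python scripts to look and compute and a tool call to move; the robot and the scene stay as the last step left them, time stands still between calls to the robot, and variables do not carry over. Pictures are saved under pics/ and viewed, about 12 in all and at most 16, crops included, and the job is handed in when it is done.

Besides the shell and the picture viewer there is one more tool, called after "Emit:" in YAML: its name, and indented under it one key for each argument. drive_tool: Moves the arm, as the interface text tells. Shift numbers are shares of 0.12 m and turn numbers shares of 2 rad, none past 1 either way. Its arguments: {"type":"object","properties":{"series":{"type":"array","items":{"type":"array","items":{"type":"number","minimum":-1,"maximum":1}}},"fingers":{"type":"number"}},"required":["series"]}

```bash
ls; mkdir -p pics; python3 - <<'E'
from station import telemetry, capture, order, r
import cv2
for n in("scene","top"):
    c=capture(n); cv2.imwrite(f"pics/{n}0.png",c["color"]); print(n,{k:v for k,v in c.items() if k!="color"})
print(telemetry.sense())
E
```

```text
pics
scene {'fx': 541.6913226697045, 'fy': 541.6913226697045, 'cx': 319.40579371075256, 'cy': 238.0516752443345, 'eye': array([ 1.16530277, -0.62810351,  0.99497473]), 'attitude': array([[ 0.73904874, -0.47397611,  0.47869992],
       [ 0.67365068,  0.52137308, -0.5237985 ],
       [-0.00131328,  0.70958914,  0.70461445]])}
top {'fx': 571.5071280382379, 'fy': 571.5071280382379, 'cx': 315.9001903530146, 'cy': 233.6007735617201, 'eye': array([0.32110804, 0.00162649, 1.4471224 ]), 'attitude': array([[ 0.01197856,  0.97967592, -0.20022887],
       [-0.99991751,  0.01266405,  0.002143  ],
       [ 0.00463516,  0.20018668,  0.97974681]])}
{'time_s': 0.1, 'joints': array([-6.20159865e+01,  2.20875082e+01,  3.89014122e-01, -2.50760005e-02,
       -6.84097407e+01, -1.48159799e+01]), 'joint_velocities': array([ 0.0302627 , -0.15570004,  0.15795262,  0.11563363,  0.06594601,
       -0.11373565]), 'effort': array([-6.50309739e-04, -3.91689241e+01,  1.87934124e+01,  4.23185527e+00,
        1.34432246e-02, -7.39934671e-05]), 'tcp_pos': array([ 0.14231269, -0.60818755,  0.29126693]), 'ee_rot': array([[-9.73742891e-01, -2.27649962e-01, -5.27004678e-04],
       [-2.27650554e-01,  9.73741120e-01,  1.85910466e-03],
       [ 8.99410204e-05,  1.93026285e-03, -9.99998133e-01]]), 'wrist_force': array([ 0.04679404, -0.18327108, -0.82772655]), 'moment': array([-0.04694501, -0.02352269, -0.05240549]), 'gripper_width': 0.9996367549680141}
```

View pics/scene0.png

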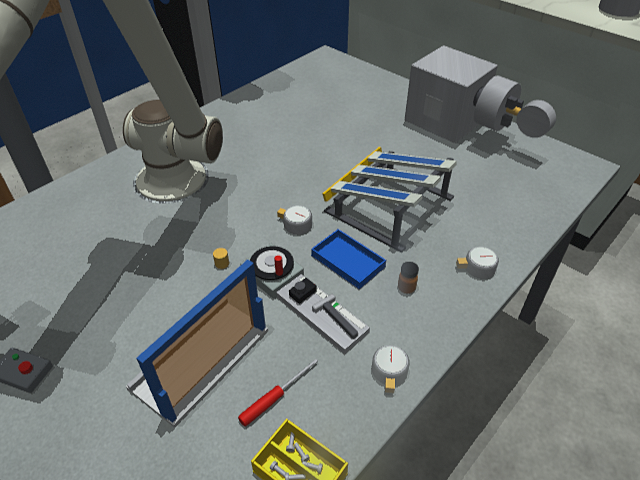

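View pics/top0.png

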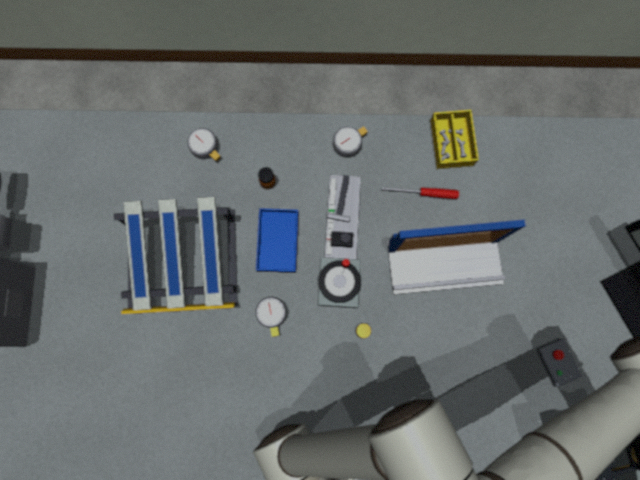

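The scene view shows the rack with three panels, the key on the bed ahead of the carriage and the easel with its ledge toward the robot. In the top view (up = +x, left = +y) the panels are at about (138,255), (172,252) and (209,250). The tray is at (277,240), the wheel at (340,281), the key at (342,197) and the easel at (447,262).

```bash
cat > h.py <<'E'
from station import telemetry, capture, order, r
import cv2, numpy as np
def ray(c,u,v):
    d=np.array([(u-c["cx"])/c["fx"],-(v-c["cy"])/c["fy"],-1.0]); return c["attitude"]@d
def pt(c,u,v,z):
    d=ray(c,u,v); e=c["eye"]; return e+d*(z-e[2])/d[2]
def proj(c,p):
    q=c["attitude"].T@(np.asarray(p,float)-c["eye"]); return (c["cx"]+c["fx"]*q[0]/-q[2], c["cy"]-c["fy"]*q[1]/-q[2])
def mask(c,lo,hi):
    return cv2.inRange(cv2.cvtColor(c["color"],cv2.COLOR_BGR2HSV),np.array(lo),np.array(hi))
def blobs(m,amin=30):
    return sorted([k for k in cv2.findContours(m,cv2.RETR_EXTERNAL,cv2.CHAIN_APPROX_NONE)[0] if cv2.contourArea(k)>=amin],key=cv2.contourArea,reverse=True)
E
python3 - <<'E'
from h import *
np.set_printoptions(precision=4,suppress=True)
c=capture("top")
for nm,lo,hi in(("blue",(100,120,50),(130,255,255)),("yellow",(20,120,90),(35,255,255)),("red",(0,150,90),(6,255,255)),("green",(40,80,60),(85,255,255))):
    for k in blobs(mask(c,lo,hi),6):
        (x,y),s,a=cv2.minAreaRect(k); b=cv2.boxPoints(((x,y),s,a))
        print(nm,round(x,1),round(y,1),np.round(s,1),round(a,1),b.round(1).tolist())
im=c["color"]
A=cv2.resize(im[165:310,310:365],None,fx=4,fy=4,interpolation=cv2.INTER_CUBIC)
B=cv2.resize(im[210:300,380:530],None,fx=3.8,fy=4,interpolation=cv2.INTER_CUBIC)
o=np.zeros((590,800,3),np.uint8); o[:580,:220]=A; o[:360,230:800]=B
cv2.imwrite("pics/c1.png",o)
E
```

```text
blue 276.9 239.8 [39.7 62.3] 2.9 [[255.60000610351562, 269.8999938964844], [258.70001220703125, 207.6999969482422], [298.29998779296875, 209.6999969482422], [295.20001220703125, 271.8999938964844]]
blue 458.5 229.9 [  8.9 131.9] 84.7 [[392.3999938964844, 231.5], [523.7999877929688, 219.5], [524.5999755859375, 228.3000030517578], [393.20001220703125, 240.39999389648438]]
blue 170.8 253.4 [81.7 10. ] 85.2 [[162.39999389648438, 213.10000610351562], [172.39999389648438, 212.3000030517578], [179.10000610351562, 293.70001220703125], [169.1999969482422, 294.6000061035156]]
blue 136.5 255.5 [81.7  9.9] 84.9 [[127.9000015258789, 215.1999969482422], [137.8000030517578, 214.3000030517578], [145.0, 295.70001220703125], [135.10000610351562, 296.6000061035156]]
blue 209.4 251.3 [81.4  9.9] 85.8 [[201.5, 211.10000610351562], [211.39999389648438, 210.39999389648438], [217.3000030517578, 291.5], [207.39999389648438, 292.29998779296875]]
yellow 455.1 136.4 [53.6 39.1] 82.3 [[432.1000061035156, 112.4000015258789], [470.8999938964844, 107.19999694824219], [478.1000061035156, 160.3000030517578], [439.299
[... 436 characters left out ...]
] 0.0 [[272.0, 335.0], [272.0, 327.0], [278.0, 327.0], [278.0, 335.0]]
yellow 362.5 131.0 [6.4 6.4] 45.0 [[358.0, 131.0], [362.5, 126.5], [367.0, 131.0], [362.5, 135.5]]
red 439.3 192.6 [37.4  8. ] 5.4 [[420.3999938964844, 194.8000030517578], [421.1000061035156, 186.8000030517578], [458.29998779296875, 190.39999389648438], [457.6000061035156, 198.3000030517578]]
red 558.8 354.8 [7.  6.6] 18.4 [[554.4000244140625, 356.79998779296875], [556.5, 350.5], [563.0999755859375, 352.70001220703125], [561.0, 359.0]]
red 345.5 262.5 [5. 7.] 90.0 [[342.0, 260.0], [349.0, 260.0], [349.0, 265.0], [342.0, 265.0]]
green 560.0 372.5 [5. 4.] 90.0 [[558.0, 370.0], [562.0, 370.0], [562.0, 375.0], [558.0, 375.0]]
```

View pics/c1.png

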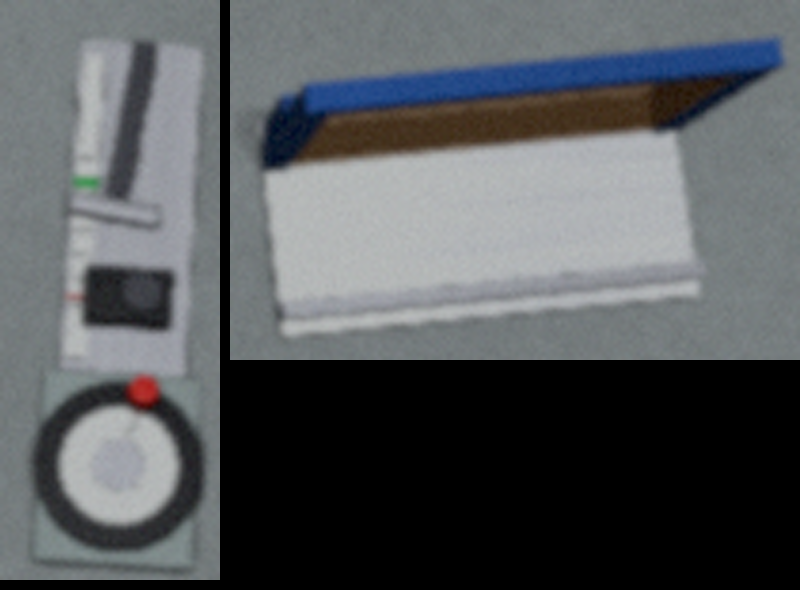

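```bash
python3 - <<'E'
from h import *
np.set_printoptions(precision=4,suppress=True)
c=capture("top")
P=lambda u,v,z:pt(c,u,v,z)
print("tray",P(276.9,239.8,.026), "corners",[P(u,v,.026)[:2] for u,v in((255.6,269.9),(258.7,207.7),(298.3,209.7),(295.2,271.9))])
ang=lambda a,b:np.degrees(np.arctan2((b-a)[1],(b-a)[0]))
l,rr=P(393.7,285,.028),P(503.2,275.75,.028); print("ledge",l,rr,(l+rr)/2,np.linalg.norm(l-rr),ang(rr,l))
l,rr=P(400.5,238,.212),P(524.7,226.2,.212); print("wall",l,rr,(l+rr)/2,np.linalg.norm(l-rr),ang(rr,l))
for n,b in(("p",[[162.4,213.1],[172.4,212.3],[179.1,293.7],[169.2,294.6]]),("q",[[127.9,215.2],[137.8,214.3],[145,295.7],[135.1,296.6]]),("s",[[201.5,211.1],[211.4,210.4],[217.3,291.5],[207.4,292.3]])):
    b=np.array(b); t=b[:2].mean(0); lo=b[2:].mean(0)
    # field half-length unknown: take sloped plane via ends; iterate with half length h
    h=.1
    for _ in range(5):
        T=P(*t,.1057+h*.309); L=P(*lo,.1057-h*.309); h=np.linalg.norm(T-L)/2
    print("panel",n,(T+L)/2,T,L,h*2,ang(L,T))
print("wheel",P(339.5,280.75,.048),"pin",P(346.2,262.5,.100))
k=lambda u,v:(310+u/4,165+v/4)
print("key tail",P(*k(145,43),.036),"bar mid",P(*k(117,207),.036),"bar ends",P(*k(70,203),.036),P(*k(160,210),.036), "green",P(*k(87,183),.02),"pointer",P(*k(75,297),.02))
E
```

```text
tray [0.5942 0.0971 0.026 ] corners [array([0.5168, 0.1484]), array([0.6773, 0.1458]), array([0.6734, 0.0443]), array([0.513 , 0.0492])]
ledge [ 0.483  -0.1968  0.028 ] [ 0.5096 -0.4711  0.028 ] [ 0.4963 -0.3339  0.028 ] 0.2756181962552221 95.54115713238771
wall [ 0.566  -0.1876  0.212 ] [ 0.5962 -0.4634  0.212 ] [ 0.5811 -0.3255  0.212 ] 0.2774612413534158 96.24845076564245
panel p [0.5419 0.3428 0.1057] [0.6348 0.3493 0.136 ] [0.449  0.3363 0.0754] 0.19580028232753308 3.9811321415878
panel q [0.536  0.4238 0.1057] [0.6288 0.4302 0.1359] [0.4432 0.4175 0.0755] 0.1955496975494887 3.9032587808685153
panel s [0.5482 0.2514 0.1057] [0.6408 0.2576 0.1359] [0.4556 0.2452 0.0755] 0.19517903020237287 3.838067572060055
wheel [ 0.4895 -0.0608  0.048 ] pin [ 0.5271 -0.0743  0.1   ]
key tail [ 0.7625 -0.0778  0.036 ] bar mid [ 0.6539 -0.0601  0.036 ] bar ends [ 0.6561 -0.0303  0.036 ] [ 0.6523 -0.0874  0.036 ] green [ 0.6732 -0.0415  0.02  ] pointer [ 0.5985 -0.0344  0.02  ]
```

```bash
cat >> h.py <<'E'
def plan(wps,s=None):
    """waypoints (x,y,z,jaw yaw deg) -> legs in tool axes / full scale"""
    s=s or telemetry.sense(); p=s["tcp_pos"].copy(); R=s["ee_rot"]; yaw=np.degrees(np.arctan2(R[1,1],R[0,1]))
    print("at",p.round(4),"yaw",round(yaw,2),"t",round(s["time_s"],2),"F",s["wrist_force"].round(1),"w",round(87*s["gripper_width"],1))
    for x,y,z,a in wps:
        d=(a-yaw+90)%180-90; tgt=np.array([x,y,z]); 
        n=max(1,int(np.ceil(max(np.linalg.norm((tgt-p)[:2])/.119,abs(tgt-p)[2]/.119,abs(np.radians(d))/1.99))))
        step=(tgt-p)/n
        for i in range(n):
            t=np.radians(yaw); ty=np.array([np.cos(t),np.sin(t),0]); tx=np.array([ty[1],-ty[0],0])*-1
            tx=np.cross(ty,[0,0,-1])
            print("  [%.3f, %.3f, %.3f, %.3f]"%(step@tx/.12,step@ty/.12,-step[2]/.12,-np.radians(d/n)/2), "->",(p+step).round(3)); p=p+step; yaw+=d/n
E
python3 - <<'E'
from h import *
plan([(.6885,-.0657,.36,80.7),(.6885,-.0657,.16,80.7)])
E
```

```text
at [ 0.1423 -0.6083  0.2916] yaw 103.16 t 0.2 F [-0.3 -0.3  0.4] w 86.9
  [-0.780, 0.481, -0.081, 0.028] -> [ 0.22  -0.531  0.301]
  [-0.752, 0.524, -0.081, 0.028] -> [ 0.298 -0.453  0.311]
  [-0.722, 0.565, -0.081, 0.028] -> [ 0.376 -0.376  0.321]
  [-0.689, 0.605, -0.081, 0.028] -> [ 0.454 -0.298  0.331]
  [-0.654, 0.642, -0.081, 0.028] -> [ 0.532 -0.221  0.34 ]
  [-0.617, 0.678, -0.081, 0.028] -> [ 0.61  -0.143  0.35 ]
  [-0.578, 0.711, -0.081, 0.028] -> [ 0.688 -0.066  0.36 ]
  [-0.000, -0.000, 0.833, -0.000] -> [ 0.688 -0.066  0.26 ]
  [-0.000, -0.000, 0.833, -0.000] -> [ 0.688 -0.066  0.16 ]
```

Emit:
drive_tool:
  series:
    - [-0.78,0.48,-0.2,0.028]
    - [-0.78,0.48,-0.2,0.028]
    - [-0.78,0.48,-0.2,0.028]
  fingers: 60

```text
time_s: 0.57
tcp_pos: [0.2224, -0.5296, 0.3176]
ee_rot: [[-0.984, -0.177, 0.002], [-0.177, 0.984, -0.002], [-0.001, -0.002, -1.0]]
wrist_force: [0.2, -0.5, -1.0]
gripper_width: 0.751
```

Emit:
drive_tool:
  series:
    - [-0.75,0.52,-0.2,0.028]
    - [-0.75,0.52,-0.2,0.028]
    - [-0.75,0.52,-0.2,0.028]

```text
time_s: 0.95
tcp_pos: [0.2998, -0.4531, 0.341]
ee_rot: [[-0.993, -0.121, 0.001], [-0.121, 0.993, -0.001], [-0.001, -0.001, -1.0]]
wrist_force: [0.2, -1.0, -0.5]
gripper_width: 0.692
```

Emit:
drive_tool:
  series:
    - [-0.72,0.565,-0.08,0.028]
    - [-0.72,0.565,-0.08,0.028]
    - [-0.72,0.565,-0.08,0.028]

```text
time_s: 1.32
tcp_pos: [0.3772, -0.376, 0.3495]
ee_rot: [[-0.998, -0.064, -0.0], [-0.064, 0.998, 0.0], [0.0, 0.0, -1.0]]
wrist_force: [0.3, 0.2, 0.5]
gripper_width: 0.686
```

Emit:
drive_tool:
  series:
    - [-0.69,0.605,0,0.028]
    - [-0.69,0.605,0,0.028]
    - [-0.69,0.605,0,0.028]

```text
time_s: 1.7
tcp_pos: [0.4551, -0.2988, 0.3488]
ee_rot: [[-1.0, -0.007, -0.002], [-0.007, 1.0, 0.001], [0.002, 0.001, -1.0]]
wrist_force: [-0.5, -0.3, 0.5]
gripper_width: 0.695
```

Emit:
drive_tool:
  series:
    - [-0.655,0.64,0,0.028]
    - [-0.655,0.64,0,0.028]
    - [-0.655,0.64,0,0.028]

```text
time_s: 2.08
tcp_pos: [0.5332, -0.2219, 0.3486]
ee_rot: [[-0.999, 0.049, -0.002], [0.049, 0.999, 0.0], [0.002, 0.0, -1.0]]
wrist_force: [-0.2, -0.3, -0.3]
gripper_width: 0.695
```

Emit:
drive_tool:
  series:
    - [-0.615,0.68,0,0.028]
    - [-0.615,0.68,0,0.028]
    - [-0.615,0.68,0,0.028]

```text
time_s: 2.45
tcp_pos: [0.611, -0.1443, 0.3483]
ee_rot: [[-0.994, 0.105, -0.002], [0.105, 0.994, 0.0], [0.002, -0.0, -1.0]]
wrist_force: [-0.6, -0.0, -0.3]
gripper_width: 0.689
```

Emit:
drive_tool:
  series:
    - [-0.58,0.71,0,0.028]
    - [-0.58,0.71,0,0.028]
    - [-0.58,0.71,0,0.028]
    - [-0.58,0.71,0,0.028]

```text
time_s: 2.95
tcp_pos: [0.6876, -0.0689, 0.3496]
ee_rot: [[-0.987, 0.163, -0.001], [0.163, 0.987, -0.001], [0.001, -0.001, -1.0]]
wrist_force: [-0.2, -0.5, 0.3]
gripper_width: 0.685
```

```bash
python3 - <<'E'
from h import *
plan([(.6885,-.0657,.36,80.7),(.6885,-.0657,.16,80.7)])
c=capture("scene")
im=c["color"]
cv2.imwrite("pics/s1.png",cv2.resize(im[150:400,180:480],None,fx=2.5,fy=2.4,interpolation=cv2.INTER_CUBIC))
# predicted key points in the scene view
for p in((.7625,-.0778,.036),(.6539,-.0601,.036),(.6885,-.0657,.036)): 
    u,v=proj(c,p); print((round((u-180)*2.5),round((v-150)*2.4)))
E
```

```text
at [ 0.6876 -0.0689  0.3496] yaw 80.59 t 2.95 F [-0.2 -0.5  0.3] w 59.6
  [-0.003, 0.028, -0.087, -0.001] -> [ 0.688 -0.066  0.36 ]
  [0.000, 0.000, 0.833, -0.000] -> [ 0.688 -0.066  0.26 ]
  [0.000, 0.000, 0.833, -0.000] -> [ 0.688 -0.066  0.16 ]
(435, 439)
(355, 363)
(380, 386)
```

View pics/s1.png

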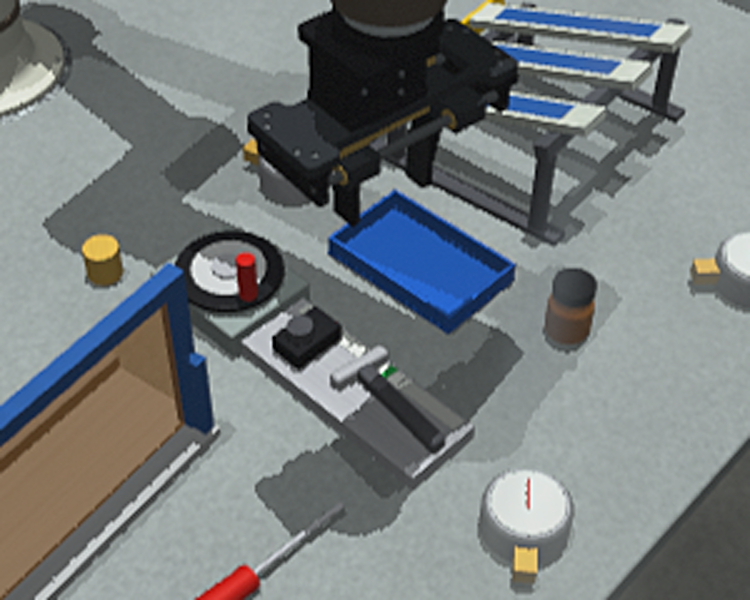

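The close scene view shows the key still where I computed it, with the tail near crop (440,440) and the bar near (358,365). Next I descend and grip.

Emit:
drive_tool:
  series:
    - [0,0.02,0.71,0]
    - [0,0.02,0.71,0]
    - [0,0.02,0.71,0]
  fingers: 45

```text
time_s: 3.38
tcp_pos: [0.6872, -0.0661, 0.2631]
ee_rot: [[-0.987, 0.163, -0.004], [0.163, 0.987, -0.001], [0.004, -0.001, -1.0]]
wrist_force: [0.3, -0.4, 1.2]
gripper_width: 0.531
```

Emit:
drive_tool:
  series:
    - [0,0,0.71,0]
    - [0,0,0.71,0]
    - [0,0,0.71,0]

```text
time_s: 3.75
tcp_pos: [0.6885, -0.0653, 0.1796]
ee_rot: [[-0.987, 0.162, -0.001], [0.162, 0.987, -0.001], [0.001, -0.001, -1.0]]
wrist_force: [0.3, -0.1, 0.5]
gripper_width: 0.518
```

Emit:
drive_tool:
  series:
    - [0,0,0.3,0]
    - [0,0,0.5,0]
    - [0,0,0.7,0]
    - [0,0,0.7,0]

```text
time_s: 4.25
tcp_pos: [0.6893, -0.0648, 0.0966]
ee_rot: [[-0.987, 0.162, 0.001], [0.162, 0.987, -0.0], [-0.001, -0.0, -1.0]]
wrist_force: [-0.2, -0.5, 0.1]
gripper_width: 0.518
```

Emit:
drive_tool:
  series:
    - [0,0,0,0]
    - [0,0,0,0]
    - [0,0,0,0]
    - [0,0,0,0]
    - [0,0,0,0]
    - [0,0,0,0]
    - [0,0,0,0]
  fingers: 0

```text
time_s: 5.12
tcp_pos: [0.6891, -0.0642, 0.0962]
ee_rot: [[-0.987, 0.161, 0.001], [0.161, 0.987, -0.0], [-0.001, 0.0, -1.0]]
wrist_force: [-1.0, 1.2, 5.0]
gripper_width: 0.178
```

Emit:
drive_tool:
  series:
    - [0,0,-0.3,0]
    - [0,0,-0.8,0]
    - [0,0,-0.8,0]
    - [0,0,-0.8,0]

```text
time_s: 5.62
tcp_pos: [0.6878, -0.0642, 0.1898]
ee_rot: [[-0.987, 0.162, -0.003], [0.162, 0.987, 0.001], [0.003, 0.0, -1.0]]
wrist_force: [-1.2, 0.4, -2.4]
gripper_width: 0.176
```

```bash
python3 - <<'E'
from h import *
plan([(.579,.097,.18,88.7),(.579,.097,.081,88.7)])
E
```

```text
at [ 0.6878 -0.0642  0.1898] yaw 80.66 t 5.62 F [-1.2  0.4 -2.4] w 15.3
  [0.556, 0.589, 0.041, -0.035] -> [0.633 0.016 0.185]
  [0.513, 0.627, 0.041, -0.035] -> [0.579 0.097 0.18 ]
  [0.000, 0.000, 0.825, -0.000] -> [0.579 0.097 0.081]
```

Emit:
drive_tool:
  series:
    - [0.555,0.59,0,-0.035]
    - [0.555,0.59,0,-0.035]
    - [0.555,0.59,0,-0.035]

```text
time_s: 6.0
tcp_pos: [0.6322, 0.018, 0.189]
ee_rot: [[-0.996, 0.089, -0.006], [0.089, 0.996, -0.001], [0.006, -0.001, -1.0]]
wrist_force: [-0.2, 0.0, -1.7]
gripper_width: 0.181
```

Emit:
drive_tool:
  series:
    - [0.515,0.625,0,-0.035]
    - [0.515,0.625,0,-0.035]
    - [0.515,0.625,0,-0.035]
    - [0.515,0.625,0,-0.035]
    - [0.515,0.625,0,-0.035]

```text
time_s: 6.62
tcp_pos: [0.5804, 0.0957, 0.1907]
ee_rot: [[-1.0, 0.024, -0.001], [0.024, 1.0, -0.0], [0.001, -0.001, -1.0]]
wrist_force: [-0.4, 0.5, -1.9]
gripper_width: 0.176
```

Emit:
drive_tool:
  series:
    - [0,0,0.4,0]
    - [0,0,0.7,0]
    - [0,0,0.89,0]
    - [0,0,0.89,0]
    - [0,0,0.89,0]
    - [0,0,0.89,0]

```text
time_s: 7.38
tcp_pos: [0.5806, 0.0967, 0.0858]
ee_rot: [[-1.0, 0.023, 0.002], [0.023, 1.0, 0.001], [-0.002, 0.001, -1.0]]
wrist_force: [-0.2, -0.4, -1.6]
gripper_width: 0.181
```

Emit:
drive_tool:
  series:
    - [0,0,0,0]
    - [0,0,0,0]
    - [0,0,0,0]
    - [0,0,0,0]
    - [0,0,0,0]
  fingers: 38

```text
time_s: 8.0
tcp_pos: [0.5799, 0.0967, 0.0846]
ee_rot: [[-1.0, 0.022, -0.0], [0.022, 1.0, -0.0], [0.0, -0.0, -1.0]]
wrist_force: [-0.0, 0.1, -0.6]
gripper_width: 0.431
```

Emit:
drive_tool:
  series:
    - [0,0,-0.3,0]
    - [0,0,-1,0]
    - [0,0,-1,0]

```text
time_s: 8.38
tcp_pos: [0.5815, 0.0972, 0.2089]
ee_rot: [[-1.0, 0.021, 0.007], [0.021, 1.0, 0.002], [-0.007, 0.002, -1.0]]
wrist_force: [0.2, 0.1, -1.1]
gripper_width: 0.434
```

Emit:
drive_tool:
  series:
    - [0,0,-1,0]
    - [0,0,-1,0]
    - [0,0,-1,0]
    - [0,0,-1,0]
  fingers: 60

```text
time_s: 8.88
tcp_pos: [0.5794, 0.0967, 0.3243]
ee_rot: [[-1.0, 0.022, -0.001], [0.022, 1.0, 0.0], [0.001, 0.0, -1.0]]
wrist_force: [0.5, -0.5, -0.4]
gripper_width: 0.679
```

```bash
python3 - <<'E'
from h import *
# panel s: centre (.548+.0018,.2514,.1); grip 113 mm uphill along it
a=np.radians(3.9); ex=np.array([np.cos(a),np.sin(a)])
for n,c0 in(("s",(.550,.2515)),("p",(.5438,.343)),("q",(.5379,.424))):
    g=np.array(c0)+ex*.113*np.cos(np.radians(18)); print(n,g.round(4),"panel centre z",.1+.113*np.sin(np.radians(18)))
plan([(.657,.259,.32,93.9),(.657,.259,.22,93.9)])
c=capture("scene"); cv2.imwrite("pics/s2.png",cv2.resize(c["color"][120:320,260:480],None,fx=3,fy=3,interpolation=cv2.INTER_CUBIC))
E
```

```text
s [0.6572 0.2588] panel centre z 0.13491892036436906
p [0.651  0.3503] panel centre z 0.13491892036436906
q [0.6451 0.4313] panel centre z 0.13491892036436906
at [0.5794 0.0967 0.3243] yaw 88.71 t 8.88 F [ 0.5 -0.5 -0.4] w 59.1
  [-0.308, 0.683, 0.018, -0.023] -> [0.618 0.178 0.322]
  [-0.339, 0.669, 0.018, -0.023] -> [0.657 0.259 0.32 ]
  [0.000, 0.000, 0.833, -0.000] -> [0.657 0.259 0.22 ]
```

View pics/s2.png

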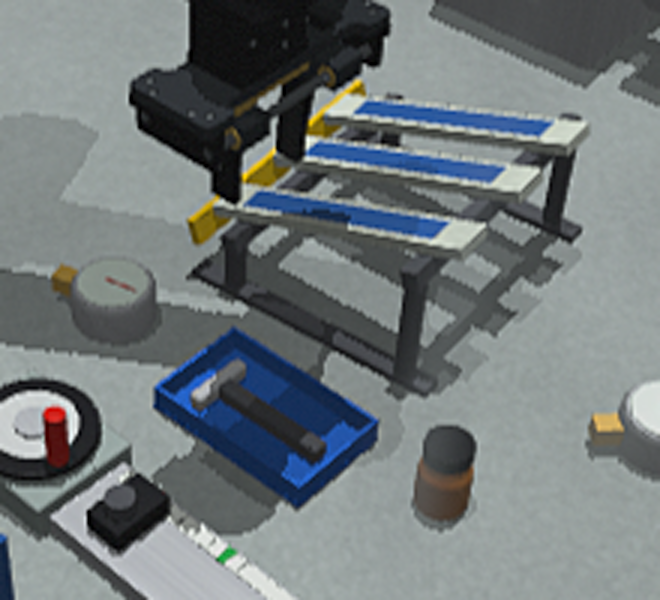

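Key is in the tray (bar near crop (215,385), tail near (315,445)). Now the nearest panel.

Emit:
drive_tool:
  series:
    - [-0.31,0.68,0,-0.023]
    - [-0.31,0.68,0,-0.023]
    - [-0.31,0.68,0,-0.023]

```text
time_s: 9.3
tcp_pos: [0.619, 0.179, 0.3215]
ee_rot: [[-1.0, -0.026, -0.004], [-0.026, 1.0, -0.002], [0.004, -0.002, -1.0]]
wrist_force: [-0.6, -0.2, -0.2]
gripper_width: 0.689
```

Emit:
drive_tool:
  series:
    - [-0.34,0.67,0,-0.023]
    - [-0.34,0.67,0,-0.023]
    - [-0.34,0.67,0,-0.023]
    - [-0.34,0.67,0,-0.023]

```text
time_s: 9.8
tcp_pos: [0.6573, 0.2577, 0.3238]
ee_rot: [[-0.998, -0.069, -0.002], [-0.069, 0.998, -0.001], [0.002, -0.001, -1.0]]
wrist_force: [-0.3, 0.6, -0.2]
gripper_width: 0.691
```

Emit:
drive_tool:
  series:
    - [0,0,0.45,0]
    - [0,0,0.85,0]
    - [0,0,0.85,0]
    - [0,0,0.85,0]

```text
time_s: 10.3
tcp_pos: [0.6588, 0.2584, 0.2254]
ee_rot: [[-0.998, -0.07, 0.004], [-0.07, 0.998, 0.001], [-0.004, 0.001, -1.0]]
wrist_force: [0.2, 0.4, 0.7]
gripper_width: 0.69
```

```bash
python3 - <<'E'
from h import *
plan([(.657,.259,.195,93.9)])
E
```

```text
at [0.6588 0.2584 0.2254] yaw 93.99 t 10.3 F [0.2 0.4 0.7] w 60.0
  [0.014, 0.006, 0.253, 0.001] -> [0.657 0.259 0.195]
```

Emit:
drive_tool:
  series:
    - [0,0,0.12,0]
    - [0,0,0.25,0]
    - [0,0,0.25,0]

```text
time_s: 10.68
tcp_pos: [0.6599, 0.2596, 0.1924]
ee_rot: [[-0.998, -0.07, 0.006], [-0.07, 0.998, 0.002], [-0.006, 0.002, -1.0]]
wrist_force: [4.9, 1.0, -1.7]
gripper_width: 0.689
```

Emit:
drive_tool:
  series:
    - [0,0,0,0]
    - [0,0,0,0]
    - [0,0,0,0]
    - [0,0,0,0]
    - [0,0,0,0]
    - [0,0,0,0]
  fingers: 0

```text
time_s: 11.42
tcp_pos: [0.6595, 0.2593, 0.1937]
ee_rot: [[-0.998, -0.07, 0.005], [-0.07, 0.998, 0.002], [-0.005, 0.001, -1.0]]
wrist_force: [5.2, -0.3, 1.4]
gripper_width: 0.456
```

Emit:
drive_tool:
  series:
    - [0,0,-0.3,0]
    - [0,0,-0.7,0]
    - [0,0,-0.9,0]
    - [0,0,-0.9,0]
    - [0,0,-0.9,0]

```text
time_s: 12.05
tcp_pos: [0.6567, 0.2586, 0.2979]
ee_rot: [[-0.998, -0.069, -0.005], [-0.069, 0.998, -0.001], [0.005, -0.001, -1.0]]
wrist_force: [-0.1, 0.2, -3.1]
gripper_width: 0.453
```

```bash
python3 - <<'E'
from h import *
c=capture("scene"); cv2.imwrite("pics/s3.png",cv2.resize(c["color"][80:280,280:500],None,fx=3,fy=3,interpolation=cv2.INTER_CUBIC))
plan([])
E
```

```text
at [0.6568 0.2585 0.2976] yaw 93.99 t 12.1 F [-0.3 -1.2 -1.6] w 39.9
```

View pics/s3.png

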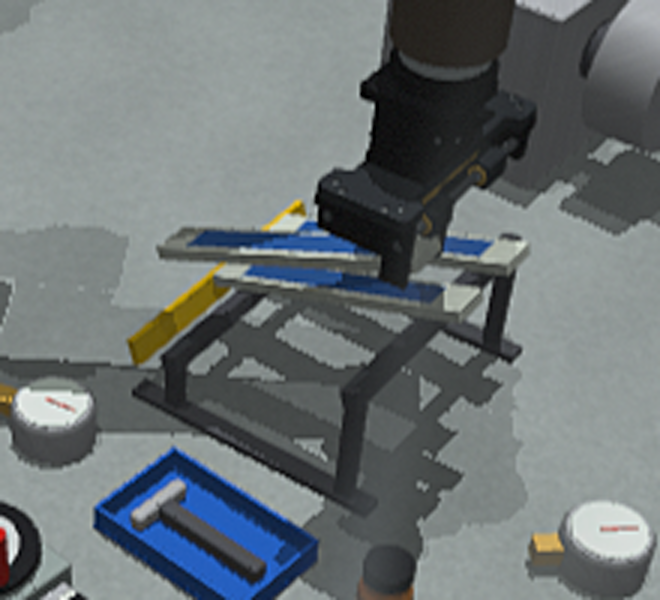

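Panel held rigidly at about 18° with its low end to the left of the gripper. The tool cannot tilt, so I'll push the panel's foot against the back of the fixed easel wall to turn it steep within the grip.

```bash
cat >> h.py <<'E'
EO=np.array([.546,-.3288]); EA=np.radians(5.8); EX=np.array([np.cos(EA),np.sin(EA)]); EY=np.array([-EX[1],EX[0]]); EYAW=95.8
def E(xe,ye,z,yaw=EYAW):
    w=EO+xe*EX+ye*EY; return (*w,z,yaw)
def inE(p): return np.array([(p[:2]-EO)@EX,(p[:2]-EO)@EY,p[2]])
E
python3 - <<'E_'
from h import *
plan([(.657,.2585,.41,93.99),E(.294,.09,.41),E(.294,.09,.275)])
E_
```

```text
at [0.6568 0.2585 0.2976] yaw 93.99 t 12.1 F [-0.3 -1.2 -1.6] w 39.9
  [-0.002, -0.000, -0.936, -0.000] -> [0.657 0.258 0.41 ]
  [-0.232, -0.798, -0.000, -0.003] -> [0.691 0.165 0.41 ]
  [-0.227, -0.800, -0.000, -0.003] -> [0.726 0.071 0.41 ]
  [-0.222, -0.801, -0.000, -0.003] -> [ 0.76  -0.022  0.41 ]
  [-0.217, -0.802, -0.000, -0.003] -> [ 0.795 -0.116  0.41 ]
  [-0.212, -0.804, -0.000, -0.003] -> [ 0.829 -0.21   0.41 ]
  [-0.000, 0.000, 0.562, -0.000] -> [ 0.829 -0.21   0.342]
  [-0.000, 0.000, 0.562, -0.000] -> [ 0.829 -0.21   0.275]
```

Emit:
drive_tool:
  series:
    - [0,0,-0.45,0]
    - [0,0,-0.94,0]
    - [0,0,-0.94,0]
    - [0,0,-0.94,0]

```text
time_s: 12.6
tcp_pos: [0.6573, 0.2589, 0.4109]
ee_rot: [[-0.998, -0.07, -0.004], [-0.07, 0.998, -0.001], [0.004, -0.001, -1.0]]
wrist_force: [0.1, -1.0, -2.3]
gripper_width: 0.455
```

Emit:
drive_tool:
  series:
    - [-0.12,-0.4,0,0]
    - [-0.23,-0.8,0,0]
    - [-0.23,-0.8,0,0]

```text
time_s: 12.98
tcp_pos: [0.6926, 0.1616, 0.4097]
ee_rot: [[-0.998, -0.065, -0.006], [-0.065, 0.998, -0.003], [0.006, -0.002, -1.0]]
wrist_force: [-0.2, -0.3, -1.2]
gripper_width: 0.458
```

Emit:
drive_tool:
  series:
    - [-0.12,-0.4,0,0]
    - [-0.23,-0.8,0,0]
    - [-0.23,-0.8,0,0]

```text
time_s: 13.35
tcp_pos: [0.7268, 0.0685, 0.4099]
ee_rot: [[-0.998, -0.066, -0.005], [-0.066, 0.998, -0.001], [0.005, -0.001, -1.0]]
wrist_force: [-0.2, 1.0, -1.8]
gripper_width: 0.452
```

Emit:
drive_tool:
  series:
    - [-0.12,-0.4,0,0]
    - [-0.22,-0.8,0,0]
    - [-0.22,-0.8,0,0]

```text
time_s: 13.72
tcp_pos: [0.7598, -0.0248, 0.4099]
ee_rot: [[-0.998, -0.066, -0.005], [-0.066, 0.998, -0.0], [0.005, -0.0, -1.0]]
wrist_force: [0.7, 0.1, -3.2]
gripper_width: 0.458
```

Emit:
drive_tool:
  series:
    - [-0.12,-0.4,0,0]
    - [-0.22,-0.8,0,0]
    - [-0.22,-0.8,0,0]

```text
time_s: 14.1
tcp_pos: [0.7929, -0.1183, 0.4096]
ee_rot: [[-0.998, -0.067, -0.005], [-0.067, 0.998, 0.0], [0.005, 0.001, -1.0]]
wrist_force: [0.7, 0.1, -2.3]
gripper_width: 0.457
```

Emit:
drive_tool:
  series:
    - [-0.12,-0.4,0,0]
    - [-0.22,-0.8,0,-0.016]
    - [-0.22,-0.8,0,-0.016]
    - [-0.22,-0.8,0,-0.016]
    - [-0.22,-0.8,0,-0.016]

```text
time_s: 14.72
tcp_pos: [0.8252, -0.2082, 0.4149]
ee_rot: [[-0.995, -0.104, 0.001], [-0.104, 0.995, -0.0], [-0.001, -0.0, -1.0]]
wrist_force: [0.6, -0.8, -2.1]
gripper_width: 0.453
```

```bash
python3 - <<'E_'
from h import *
print(inE(telemetry.sense()["tcp_pos"]))
plan([E(.294,.09,.275)])
c=capture("scene"); cv2.imwrite("pics/s4.png",cv2.resize(c["color"][150:450,120:480],None,fx=2.2,fy=2,interpolation=cv2.INTER_CUBIC))
E_
```

```text
[0.28994447 0.09177466 0.41488666]
at [ 0.8252 -0.2082  0.4149] yaw 95.97 t 14.72 F [ 0.6 -0.8 -2.1] w 39.4
  [-0.017, -0.007, 0.583, 0.001] -> [ 0.827 -0.209  0.345]
  [-0.017, -0.007, 0.583, 0.001] -> [ 0.829 -0.21   0.275]
```

View pics/s4.png

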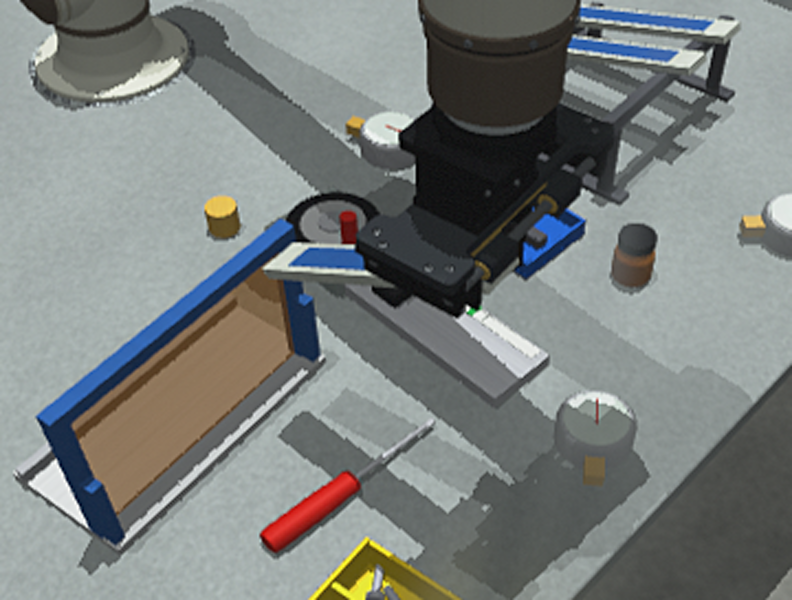

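Foot is seen at crop (283,262) just behind the wall's top, clear of the end buttress. Next I descend behind it.

Emit:
drive_tool:
  series:
    - [-0.03,-0.02,0.3,0]
    - [-0.05,-0.03,0.6,0]
    - [-0.05,-0.03,0.6,0]

```text
time_s: 15.15
tcp_pos: [0.8306, -0.2119, 0.338]
ee_rot: [[-0.995, -0.103, -0.008], [-0.103, 0.995, 0.002], [0.008, 0.003, -1.0]]
wrist_force: [0.2, 0.7, -2.9]
gripper_width: 0.458
```

Emit:
drive_tool:
  series:
    - [0,0,0.3,0]
    - [0,0,0.58,0]
    - [0,0,0.58,0]
    - [0,0,0.58,0]

```text
time_s: 15.65
tcp_pos: [0.8325, -0.2136, 0.2758]
ee_rot: [[-0.995, -0.102, 0.005], [-0.102, 0.995, -0.002], [-0.005, -0.003, -1.0]]
wrist_force: [0.7, -0.3, -0.9]
gripper_width: 0.462
```

Emit:
drive_tool:
  series:
    - [0.05,0,0,0]
    - [0.1,0,0,0]
    - [0.1,0,0,0]

```text
time_s: 16.02
tcp_pos: [0.8192, -0.2151, 0.2733]
ee_rot: [[-0.995, -0.101, 0.001], [-0.101, 0.995, -0.0], [-0.001, -0.0, -1.0]]
wrist_force: [0.0, -0.4, -1.6]
gripper_width: 0.454
```

```bash
python3 - <<'E_'
from h import *
print(inE(telemetry.sense()["tcp_pos"]))
plan([])
E_
```

```text
[0.28333343 0.08547103 0.27328403]
at [ 0.8192 -0.2151  0.2733] yaw 95.82 t 16.02 F [ 0.  -0.4 -1.6] w 39.5
```

Emit:
drive_tool:
  series:
    - [0.04,0,0,0]
    - [0.04,0,0,0]

```text
time_s: 16.27
tcp_pos: [0.8147, -0.2155, 0.2721]
ee_rot: [[-0.995, -0.101, -0.0], [-0.101, 0.995, -0.0], [0.0, -0.0, -1.0]]
wrist_force: [-0.2, -0.8, -2.1]
gripper_width: 0.458
```

Emit:
drive_tool:
  series:
    - [0.04,0,0,0]
    - [0.04,0,0,0]

```text
time_s: 16.52
tcp_pos: [0.8099, -0.2159, 0.272]
ee_rot: [[-0.995, -0.102, -0.0], [-0.102, 0.995, -0.0], [0.0, -0.0, -1.0]]
wrist_force: [0.2, 0.0, -2.0]
gripper_width: 0.459
```

Emit:
drive_tool:
  series:
    - [0.04,0,0,0]
    - [0.04,0,0,0]

```text
time_s: 16.77
tcp_pos: [0.8051, -0.2165, 0.2722]
ee_rot: [[-0.995, -0.101, 0.0], [-0.101, 0.995, -0.0], [-0.0, -0.0, -1.0]]
wrist_force: [-0.2, -0.6, -1.8]
gripper_width: 0.46
```

Emit:
drive_tool:
  series:
    - [0.04,0,-0.01,0]
    - [0.04,0,-0.01,0]

```text
time_s: 17.02
tcp_pos: [0.8004, -0.217, 0.2736]
ee_rot: [[-0.995, -0.102, 0.001], [-0.102, 0.995, -0.0], [-0.0, -0.0, -1.0]]
wrist_force: [-0.9, 0.3, -1.3]
gripper_width: 0.456
```

```bash
python3 - <<'E_'
from h import *
s=telemetry.sense(); print(inE(s["tcp_pos"]))
c=capture("scene"); t=capture("top")
a=cv2.resize(c["color"][200:370,220:380],None,fx=3.5,fy=3.5,interpolation=cv2.INTER_CUBIC)
g=s["tcp_pos"]-[0,0,.058]
for th in(18,30,45):
    q=np.radians(th); f=g-np.r_[EX*.245*np.cos(q),.245*np.sin(q)]
    u,v=proj(c,f); cv2.circle(a,(int((u-220)*3.5),int((v-200)*3.5)),4,(0,255,0) if th==18 else (0,0,255),-1); print(th,f.round(3))
cv2.imwrite("pics/s5.png",a)
E_
```

```text
[0.26438345 0.08556217 0.27360673]
18 [ 0.569 -0.241  0.14 ]
30 [ 0.589 -0.238  0.093]
45 [ 0.628 -0.234  0.042]
```

View pics/s5.png

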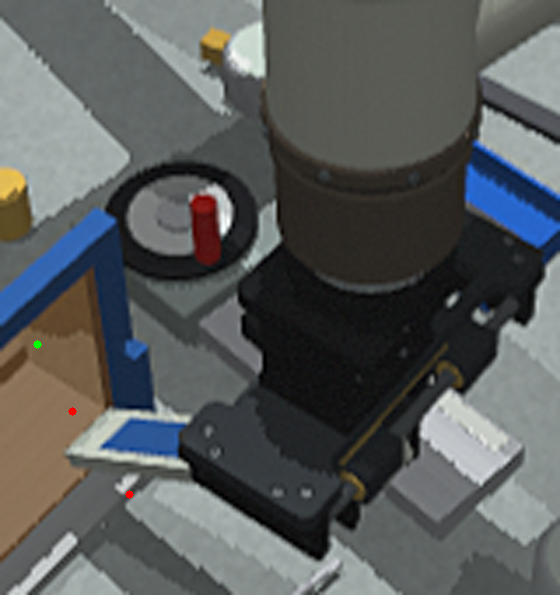

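The panel sagged to about 36° in the grip: its foot is at crop (85,440), between the 30° and 45° marks. Now I push it steep against the wall's back.

Emit:
drive_tool:
  series:
    - [0.07,0,0,0]
    - [0.13,0,0,0]
    - [0.23,0,-0.12,0]
    - [0.33,0,-0.24,0]
    - [0.45,0,-0.36,0]
    - [0.6,0,-0.47,0]
    - [0.75,0,-0.57,0]
    - [0.9,0,-0.65,0]
    - [0.9,0,-0.65,0]

```text
time_s: 18.25
tcp_pos: [0.6917, -0.2282, 0.3534]
ee_rot: [[-0.995, -0.101, 0.002], [-0.101, 0.995, -0.0], [-0.002, -0.001, -1.0]]
wrist_force: [-0.4, -0.4, -1.4]
gripper_width: 0.457
```

```bash
cat >> h.py <<'E'
def angle_view(name,L=.245,ths=(55,65,75),off=.058,box=(200,370,220,400)):
    s=telemetry.sense(); c=capture("scene"); y0,y1,x0,x1=box; k=3.3
    a=cv2.resize(c["color"][y0:y1,x0:x1],None,fx=k,fy=k,interpolation=cv2.INTER_CUBIC)
    g=s["tcp_pos"]-[0,0,off]
    for i,th in enumerate(ths):
        q=np.radians(th); f=g-np.r_[EX*L*np.cos(q),L*np.sin(q)]
        u,v=proj(c,f); cv2.circle(a,(int((u-x0)*k),int((v-y0)*k)),3,[(0,255,0),(0,0,255),(255,0,255)][i],-1)
    cv2.imwrite(name,a); print("E:",inE(s["tcp_pos"]).round(4))
E
python3 - <<'E_'
from h import *
plan([]); angle_view("pics/s6.png")
E_
```

```text
at [ 0.6917 -0.2282  0.3534] yaw 95.8 t 18.25 F [-0.4 -0.4 -1.4] w 39.8
E: [0.1551 0.0854 0.3534]
```

View pics/s6.png

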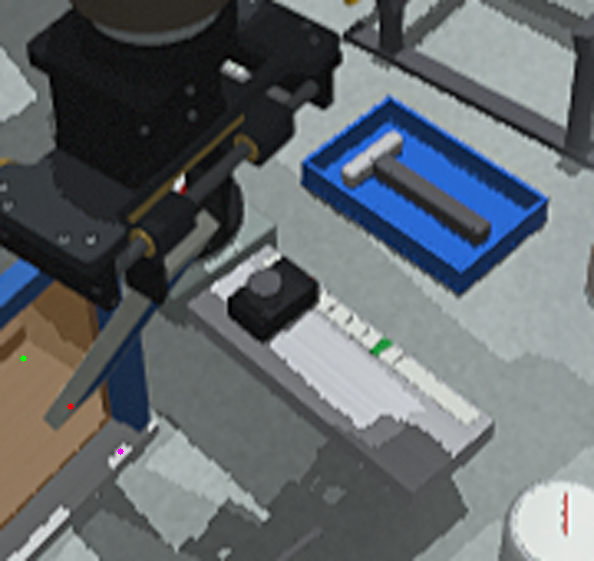

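Foot is at (60,420), so about 65° now; the method works. Next the last part of the arc, then up and over the wall to slot y = -80 mm.

Emit:
drive_tool:
  series:
    - [0.12,0,-0.05,0]
    - [0.24,0,-0.1,0]
    - [0.36,0,-0.13,0]
    - [0.36,0,-0.13,0]

```text
time_s: 18.8
tcp_pos: [0.6491, -0.2325, 0.3681]
ee_rot: [[-0.995, -0.101, 0.001], [-0.101, 0.995, -0.0], [-0.001, -0.001, -1.0]]
wrist_force: [0.3, -0.7, -1.7]
gripper_width: 0.454
```

Emit:
drive_tool:
  series:
    - [-0.04,0,-0.3,0]
    - [-0.04,0,-0.7,0]
    - [-0.04,0,-0.95,0]
    - [-0.04,0,-0.95,0]

```text
time_s: 19.3
tcp_pos: [0.655, -0.2319, 0.4831]
ee_rot: [[-0.995, -0.101, 0.005], [-0.101, 0.995, -0.001], [-0.004, -0.002, -1.0]]
wrist_force: [-0.1, 0.1, -2.5]
gripper_width: 0.46
```

Emit:
drive_tool:
  series:
    - [0,-0.3,-0.2,0]
    - [0,-0.7,-0.5,0]
    - [0,-0.7,-0.5,0]

```text
time_s: 19.68
tcp_pos: [0.6644, -0.3188, 0.5391]
ee_rot: [[-0.995, -0.097, 0.0], [-0.097, 0.995, -0.001], [-0.0, -0.001, -1.0]]
wrist_force: [-0.1, 0.9, -2.7]
gripper_width: 0.458
```

Emit:
drive_tool:
  series:
    - [0,-0.35,0,0]
    - [0,-0.7,0,0]
    - [0,-0.7,0,0]
    - [0,-0.7,0,0]

```text
time_s: 20.18
tcp_pos: [0.6731, -0.3986, 0.5377]
ee_rot: [[-0.995, -0.102, -0.005], [-0.102, 0.995, 0.002], [0.005, 0.003, -1.0]]
wrist_force: [0.4, 0.5, -1.1]
gripper_width: 0.453
```

```bash
python3 - <<'E_'
from h import *
plan([E(.0234,-.08,.535),E(.0234,-.08,.33)]); angle_view("pics/s7.png",ths=(70,75,80),box=(130,330,80,260))
E_
```

```text
at [ 0.6731 -0.3986  0.5377] yaw 95.85 t 20.18 F [ 0.4  0.5 -1.1] w 39.4
  [0.800, 0.020, 0.022, 0.000] -> [ 0.577 -0.406  0.535]
  [0.000, 0.000, 0.854, -0.000] -> [ 0.577 -0.406  0.432]
  [0.000, 0.000, 0.854, -0.000] -> [ 0.577 -0.406  0.33 ]
E: [ 0.1194 -0.0823  0.5377]
```

View pics/s7.png

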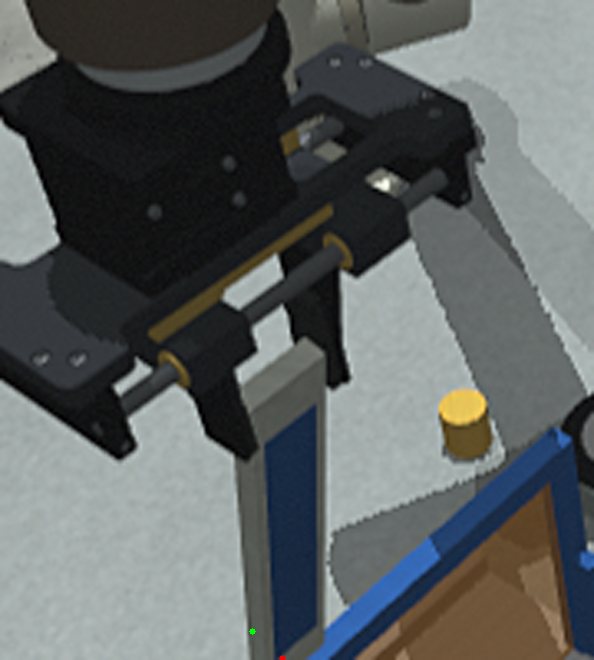

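The panel hangs at about 75° (foot bottom near (285,655), on the 75° mark). Now over the wall and down.

Emit:
drive_tool:
  series:
    - [0.4,0.02,0,0]
    - [0.8,0.02,0,0]
    - [0.8,0.02,0,0]
    - [0.8,0.02,0,0]

```text
time_s: 20.72
tcp_pos: [0.5746, -0.4045, 0.5444]
ee_rot: [[-0.995, -0.103, 0.005], [-0.103, 0.995, -0.002], [-0.005, -0.002, -1.0]]
wrist_force: [0.1, 1.1, -2.1]
gripper_width: 0.46
```

Emit:
drive_tool:
  series:
    - [0,0,0.4,0]
    - [0,0,0.85,0]
    - [0,0,0.85,0]

```text
time_s: 21.1
tcp_pos: [0.5765, -0.4042, 0.4318]
ee_rot: [[-0.995, -0.103, -0.012], [-0.103, 0.995, 0.008], [0.011, 0.009, -1.0]]
wrist_force: [0.6, -0.8, -2.1]
gripper_width: 0.459
```

Emit:
drive_tool:
  series:
    - [0,0,0.4,0]
    - [0,0,0.85,0]
    - [0,0,0.85,0]
    - [0,0,0.85,0]

```text
time_s: 21.6
tcp_pos: [0.5787, -0.4074, 0.3419]
ee_rot: [[-0.995, -0.103, 0.007], [-0.103, 0.995, -0.006], [-0.007, -0.006, -1.0]]
wrist_force: [0.0, -0.2, -1.1]
gripper_width: 0.461
```

```bash
python3 - <<'E_'
from h import *
print(inE(telemetry.sense()["tcp_pos"]))
plan([E(.0234,-.08,.310)])
E_
```

```text
[ 0.0246344  -0.08153296  0.341937  ]
at [ 0.5787 -0.4074  0.3419] yaw 95.89 t 21.6 F [ 0.  -0.2 -1.1] w 40.1
  [0.010, 0.013, 0.266, 0.001] -> [ 0.577 -0.406  0.31 ]
```

Emit:
drive_tool:
  series:
    - [0.01,0,0.1,0]
    - [0.01,0,0.2,0]
    - [0.01,0,0.25,0]
    - [0.01,0,0.25,0]

```text
time_s: 22.1
tcp_pos: [0.576, -0.4062, 0.3086]
ee_rot: [[-0.995, -0.102, 0.004], [-0.102, 0.995, -0.002], [-0.003, -0.002, -1.0]]
wrist_force: [1.4, 1.5, 3.0]
gripper_width: 0.457
```

Emit:
drive_tool:
  series:
    - [0,0,0.02,0]
    - [0,0,0.02,0]

```text
time_s: 22.35
tcp_pos: [0.5765, -0.4063, 0.3083]
ee_rot: [[-0.995, -0.102, 0.006], [-0.102, 0.995, -0.003], [-0.006, -0.004, -1.0]]
wrist_force: [2.1, 1.7, 9.3]
gripper_width: 0.456
```

Emit:
drive_tool:
  series:
    - [0,0,0.02,0]
    - [0,0,0.02,0]

```text
time_s: 22.6
tcp_pos: [0.5771, -0.4067, 0.3079]
ee_rot: [[-0.995, -0.103, 0.01], [-0.103, 0.995, -0.006], [-0.009, -0.007, -1.0]]
wrist_force: [3.1, 2.3, 12.7]
gripper_width: 0.451
```

Foot is on the plate at the expected height. Relieve the load, release, and rise.

Emit:
drive_tool:
  series:
    - [0,0,-0.04,0]
    - [0,0,-0.04,0]

```text
time_s: 22.85
tcp_pos: [0.576, -0.4067, 0.3085]
ee_rot: [[-0.995, -0.102, 0.004], [-0.102, 0.995, -0.002], [-0.004, -0.003, -1.0]]
wrist_force: [1.9, 0.9, 6.3]
gripper_width: 0.455
```

Emit:
drive_tool:
  series:
    - [0,0,0,0]
    - [0,0,0,0]
    - [0,0,0,0]
    - [0,0,0,0]
    - [0,0,0,0]
    - [0,0,0,0]
  fingers: 52

```text
time_s: 23.6
tcp_pos: [0.5751, -0.4063, 0.3066]
ee_rot: [[-0.995, -0.102, -0.0], [-0.102, 0.995, 0.0], [0.0, 0.0, -1.0]]
wrist_force: [-0.7, -0.5, -0.5]
gripper_width: 0.594
```

Emit:
drive_tool:
  series:
    - [0,0,-0.3,0]
    - [0,0,-0.8,0]
    - [0,0,-1,0]
    - [0,0,-1,0]

```text
time_s: 24.1
tcp_pos: [0.5753, -0.4065, 0.4296]
ee_rot: [[-0.995, -0.102, 0.005], [-0.102, 0.995, -0.002], [-0.005, -0.003, -1.0]]
wrist_force: [0.3, 0.4, -1.0]
gripper_width: 0.598
```

```bash
python3 - <<'E_'
from h import *
plan([(.655,.3505,.43,93.9),(.655,.3505,.197,93.9)])
c=capture("scene"); t=capture("top")
a=cv2.resize(c["color"][230:430,110:290],None,fx=2.2,fy=2.2,interpolation=cv2.INTER_CUBIC)
b=cv2.resize(t["color"][190:310,375:545],None,fx=2.3,fy=2.3,interpolation=cv2.INTER_CUBIC)
o=np.zeros((440,a.shape[1]+b.shape[1],3),np.uint8); o[:a.shape[0],:a.shape[1]]=a; o[:b.shape[0],a.shape[1]:]=b
cv2.imwrite("pics/s8.png",o)
E_
```

```text
at [ 0.5753 -0.4065  0.4296] yaw 95.83 t 24.1 F [ 0.3  0.4 -1. ] w 52.1
  [-0.186, 0.887, -0.001, 0.002] -> [ 0.587 -0.298  0.43 ]
  [-0.182, 0.888, -0.001, 0.002] -> [ 0.598 -0.19   0.43 ]
  [-0.177, 0.889, -0.001, 0.002] -> [ 0.609 -0.082  0.43 ]
  [-0.173, 0.889, -0.001, 0.002] -> [0.621 0.026 0.43 ]
  [-0.169, 0.890, -0.001, 0.002] -> [0.632 0.134 0.43 ]
  [-0.165, 0.891, -0.001, 0.002] -> [0.644 0.242 0.43 ]
  [-0.160, 0.892, -0.001, 0.002] -> [0.655 0.35  0.43 ]
  [0.000, 0.000, 0.971, -0.000] -> [0.655 0.35  0.313]
  [0.000, 0.000, 0.971, -0.000] -> [0.655 0.35  0.197]
```

View pics/s8.png

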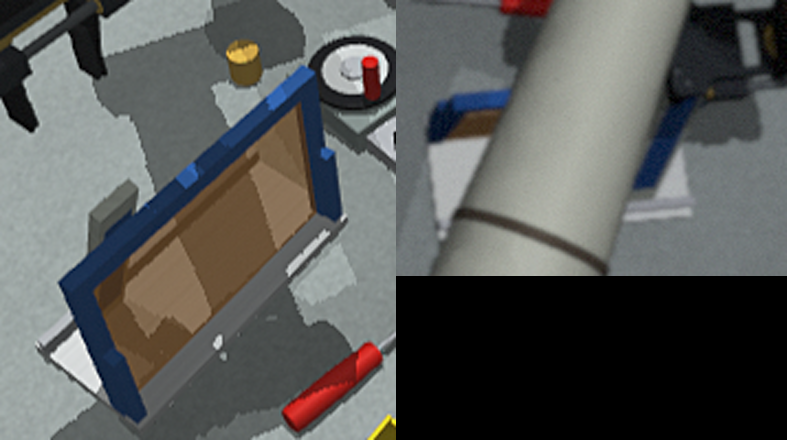

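The first panel leans on the wall with its top at crop (115,215). Now panel 2.

Emit:
drive_tool:
  series:
    - [-0.09,0.45,0,0]
    - [-0.185,0.89,0,0.002]
    - [-0.185,0.89,0,0.002]
  fingers: 60

```text
time_s: 24.58
tcp_pos: [0.5865, -0.2945, 0.4252]
ee_rot: [[-0.995, -0.102, -0.003], [-0.102, 0.995, 0.002], [0.003, 0.002, -1.0]]
wrist_force: [-0.4, -0.4, 0.6]
gripper_width: 0.686
```

Emit:
drive_tool:
  series:
    - [-0.09,0.45,0,0]
    - [-0.18,0.89,0,0.002]
    - [-0.18,0.89,0,0.002]

```text
time_s: 24.95
tcp_pos: [0.5976, -0.1869, 0.4252]
ee_rot: [[-0.995, -0.097, -0.003], [-0.097, 0.995, 0.001], [0.003, 0.001, -1.0]]
wrist_force: [-0.8, 0.5, -0.6]
gripper_width: 0.69
```

Emit:
drive_tool:
  series:
    - [-0.09,0.45,0,0]
    - [-0.18,0.89,0,0.002]
    - [-0.18,0.89,0,0.002]

```text
time_s: 25.32
tcp_pos: [0.6092, -0.0793, 0.425]
ee_rot: [[-0.996, -0.093, -0.003], [-0.093, 0.996, 0.0], [0.003, 0.0, -1.0]]
wrist_force: [0.2, -0.2, 0.2]
gripper_width: 0.69
```

Emit:
drive_tool:
  series:
    - [-0.09,0.45,0,0]
    - [-0.17,0.89,0,0.002]
    - [-0.17,0.89,0,0.002]

```text
time_s: 25.7
tcp_pos: [0.6201, 0.0285, 0.4249]
ee_rot: [[-0.996, -0.088, -0.003], [-0.088, 0.996, -0.001], [0.003, -0.0, -1.0]]
wrist_force: [-0.9, -0.5, -0.5]
gripper_width: 0.687
```

Emit:
drive_tool:
  series:
    - [-0.09,0.45,0,0]
    - [-0.17,0.89,0,0.002]
    - [-0.17,0.89,0,0.002]

```text
time_s: 26.08
tcp_pos: [0.6315, 0.1363, 0.4247]
ee_rot: [[-0.997, -0.083, -0.003], [-0.083, 0.997, -0.001], [0.003, -0.001, -1.0]]
wrist_force: [-0.4, -0.7, -1.0]
gripper_width: 0.688
```

Emit:
drive_tool:
  series:
    - [-0.09,0.45,0,0]
    - [-0.165,0.89,0,0.002]
    - [-0.165,0.89,0,0.002]

```text
time_s: 26.45
tcp_pos: [0.6426, 0.2441, 0.4243]
ee_rot: [[-0.997, -0.079, -0.003], [-0.079, 0.997, -0.002], [0.003, -0.001, -1.0]]
wrist_force: [0.1, -0.4, -1.0]
gripper_width: 0.686
```

Emit:
drive_tool:
  series:
    - [-0.09,0.45,0,0]
    - [-0.16,0.89,0,0.002]
    - [-0.16,0.89,0,0.002]
    - [-0.16,0.89,0,0.002]

```text
time_s: 26.95
tcp_pos: [0.6536, 0.349, 0.4264]
ee_rot: [[-0.997, -0.072, -0.0], [-0.072, 0.997, -0.001], [0.001, -0.001, -1.0]]
wrist_force: [0.7, -0.1, 0.1]
gripper_width: 0.69
```

Emit:
drive_tool:
  series:
    - [0,0,0.5,0]
    - [0,0,1,0]
    - [0,0,1,0]
    - [0,0,1,0]

```text
time_s: 27.45
tcp_pos: [0.6544, 0.3503, 0.3109]
ee_rot: [[-0.997, -0.073, 0.006], [-0.073, 0.997, 0.002], [-0.006, 0.002, -1.0]]
wrist_force: [-0.0, 0.4, 0.8]
gripper_width: 0.691
```

Emit:
drive_tool:
  series:
    - [0,0,0.4,0]
    - [0,0,0.6,0]
    - [0,0,0.6,0]
    - [0,0,0.6,0]

```text
time_s: 27.95
tcp_pos: [0.6543, 0.352, 0.239]
ee_rot: [[-0.997, -0.074, 0.006], [-0.074, 0.997, 0.003], [-0.006, 0.003, -1.0]]
wrist_force: [0.2, -0.2, 0.5]
gripper_width: 0.691
```

```bash
python3 - <<'E_'
from h import *
plan([(.653,.3505,.197,93.9)])
t=capture("top")
# panels still in rack, from visible blue fields
for k in blobs(mask(t,(100,120,50),(130,255,255)),100):
    (x,y),s,a=cv2.minAreaRect(k)
    if x<240: print(round(x,1),round(y,1),np.round(s,1),round(a,1))
E_
```

```text
at [0.6543 0.352  0.239 ] yaw 94.24 t 27.95 F [ 0.2 -0.2  0.5] w 60.1
  [0.012, -0.012, 0.350, 0.003] -> [0.653 0.35  0.197]
170.7 253.5 [82.  10.2] 85.2
136.4 255.4 [81.9 10.7] 84.7
```

Emit:
drive_tool:
  series:
    - [0,0,0.15,0]
    - [0,0,0.3,0]
    - [0,0,0.36,0]
    - [0,0,0.36,0]

```text
time_s: 28.5
tcp_pos: [0.654, 0.3515, 0.1912]
ee_rot: [[-0.997, -0.074, 0.003], [-0.074, 0.997, 0.001], [-0.003, 0.001, -1.0]]
wrist_force: [5.5, 0.4, -0.3]
gripper_width: 0.687
```

Emit:
drive_tool:
  series:
    - [0,0,0,0]
    - [0,0,0,0]
    - [0,0,0,0]
    - [0,0,0,0]
    - [0,0,0,0]
    - [0,0,0,0]
  fingers: 0

```text
time_s: 29.25
tcp_pos: [0.6536, 0.3518, 0.1922]
ee_rot: [[-0.997, -0.074, 0.003], [-0.074, 0.997, 0.002], [-0.003, 0.001, -1.0]]
wrist_force: [5.5, 0.9, 0.4]
gripper_width: 0.455
```

Emit:
drive_tool:
  series:
    - [0,0,-0.3,0]
    - [0,0,-0.7,0]
    - [0,0,-0.9,0]
    - [0,0,-0.9,0]

```text
time_s: 29.75
tcp_pos: [0.6521, 0.3515, 0.3005]
ee_rot: [[-0.997, -0.074, 0.0], [-0.074, 0.997, 0.001], [-0.0, 0.001, -1.0]]
wrist_force: [0.7, -0.2, -2.8]
gripper_width: 0.458
```

Emit:
drive_tool:
  series:
    - [0,0,-0.4,0]
    - [0,0,-0.9,0]
    - [0,0,-0.9,0]
    - [0,0,-0.9,0]

```text
time_s: 30.25
tcp_pos: [0.6518, 0.3515, 0.4039]
ee_rot: [[-0.997, -0.074, -0.006], [-0.074, 0.997, -0.002], [0.006, -0.002, -1.0]]
wrist_force: [0.3, -0.4, -3.5]
gripper_width: 0.457
```

```bash
python3 - <<'E_'
from h import *
plan([E(.285,.086,.415),E(.27,.086,.29)])
E_
```

```text
at [0.6518 0.3515 0.4039] yaw 94.25 t 30.25 F [ 0.3 -0.4 -3.5] w 39.8
  [-0.211, -0.962, -0.018, -0.003] -> [0.686 0.238 0.406]
  [-0.206, -0.963, -0.018, -0.003] -> [0.719 0.125 0.408]
  [-0.201, -0.964, -0.018, -0.003] -> [0.753 0.012 0.411]
  [-0.195, -0.965, -0.018, -0.003] -> [ 0.787 -0.101  0.413]
  [-0.190, -0.966, -0.018, -0.003] -> [ 0.821 -0.214  0.415]
  [0.062, -0.000, 0.521, -0.000] -> [ 0.813 -0.215  0.353]
  [0.062, -0.000, 0.521, -0.000] -> [ 0.806 -0.216  0.29 ]
```

Emit:
drive_tool:
  series:
    - [-0.1,-0.48,0,0]
    - [-0.21,-0.96,-0.02,0]
    - [-0.21,-0.96,-0.02,0]

```text
time_s: 30.62
tcp_pos: [0.6869, 0.2341, 0.4065]
ee_rot: [[-0.998, -0.068, -0.006], [-0.068, 0.998, -0.003], [0.006, -0.003, -1.0]]
wrist_force: [0.2, 1.5, -1.8]
gripper_width: 0.456
```

Emit:
drive_tool:
  series:
    - [-0.1,-0.48,0,0]
    - [-0.21,-0.96,-0.02,0]
    - [-0.21,-0.96,-0.02,0]

```text
time_s: 31.0
tcp_pos: [0.7204, 0.1218, 0.4088]
ee_rot: [[-0.998, -0.069, -0.006], [-0.069, 0.998, -0.002], [0.006, -0.001, -1.0]]
wrist_force: [-0.1, -0.3, -3.0]
gripper_width: 0.455
```

Emit:
drive_tool:
  series:
    - [-0.1,-0.48,0,0]
    - [-0.21,-0.96,-0.02,0]
    - [-0.21,-0.96,-0.02,0]

```text
time_s: 31.38
tcp_pos: [0.7541, 0.0094, 0.411]
ee_rot: [[-0.998, -0.069, -0.005], [-0.069, 0.998, -0.001], [0.006, -0.0, -1.0]]
wrist_force: [-0.4, -0.3, -2.4]
gripper_width: 0.457
```

Emit:
drive_tool:
  series:
    - [-0.1,-0.48,0,0]
    - [-0.21,-0.96,-0.02,0]
    - [-0.21,-0.96,-0.02,0]

```text
time_s: 31.75
tcp_pos: [0.7879, -0.1032, 0.4126]
ee_rot: [[-0.998, -0.07, -0.006], [-0.07, 0.998, 0.0], [0.006, 0.001, -1.0]]
wrist_force: [0.4, 0.2, -2.7]
gripper_width: 0.455
```

Emit:
drive_tool:
  series:
    - [-0.1,-0.48,0,0]
    - [-0.21,-0.96,-0.02,-0.014]
    - [-0.21,-0.96,-0.02,-0.014]
    - [-0.21,-0.96,-0.02,-0.014]
    - [-0.21,-0.96,-0.02,-0.014]

```text
time_s: 32.38
tcp_pos: [0.8207, -0.2111, 0.4206]
ee_rot: [[-0.995, -0.104, 0.001], [-0.104, 0.995, 0.0], [-0.001, 0.0, -1.0]]
wrist_force: [-0.3, -0.1, -3.1]
gripper_width: 0.456
```

```bash
python3 - <<'E_'
from h import *
print(inE(telemetry.sense()["tcp_pos"]))
plan([E(.297,.086,.275)])
E_
```

```text
[0.285198   0.08933193 0.42063622]
at [ 0.8207 -0.2111  0.4206] yaw 95.98 t 32.38 F [-0.3 -0.1 -3.1] w 39.7
  [-0.049, -0.014, 0.607, 0.001] -> [ 0.827 -0.212  0.348]
  [-0.049, -0.014, 0.607, 0.001] -> [ 0.833 -0.213  0.275]
```

Emit:
drive_tool:
  series:
    - [-0.1,-0.02,0,0]
    - [-0.1,-0.02,0.3,0]
    - [-0.1,-0.02,0.6,0]
    - [-0.1,-0.02,0.6,0]

```text
time_s: 32.88
tcp_pos: [0.8316, -0.2125, 0.3441]
ee_rot: [[-0.995, -0.104, -0.009], [-0.104, 0.995, 0.002], [0.009, 0.003, -1.0]]
wrist_force: [0.5, 0.6, -2.7]
gripper_width: 0.457
```

Emit:
drive_tool:
  series:
    - [0,0,0.3,0]
    - [0,0,0.62,0]
    - [0,0,0.62,0]
    - [0,0,0.62,0]

```text
time_s: 33.38
tcp_pos: [0.834, -0.2149, 0.2775]
ee_rot: [[-0.995, -0.102, 0.006], [-0.102, 0.995, -0.002], [-0.006, -0.003, -1.0]]
wrist_force: [-0.5, 0.6, -0.7]
gripper_width: 0.457
```

Emit:
drive_tool:
  series:
    - [0.07,0,0,0]
    - [0.14,0,0,0]
    - [0.21,0,0,0]
    - [0.27,0,0,0]
    - [0.27,0,0,0]

```text
time_s: 34.0
tcp_pos: [0.8005, -0.2185, 0.2745]
ee_rot: [[-0.995, -0.101, 0.002], [-0.101, 0.995, -0.0], [-0.001, -0.001, -1.0]]
wrist_force: [0.3, -0.4, -2.6]
gripper_width: 0.455
```

```bash
python3 - <<'E_'
from h import *
print(inE(telemetry.sense()["tcp_pos"])); plan([])
E_
```

```text
[0.26437633 0.08406247 0.27446667]
at [ 0.8005 -0.2185  0.2745] yaw 95.83 t 34.0 F [ 0.3 -0.4 -2.6] w 39.6
```

Same pose as before, so I repeat the arc. This panel then goes to slot y = 0.

Emit:
drive_tool:
  series:
    - [0.07,0,0,0]
    - [0.13,0,0,0]
    - [0.23,0,-0.12,0]
    - [0.33,0,-0.24,0]
    - [0.45,0,-0.36,0]
    - [0.6,0,-0.47,0]
    - [0.75,0,-0.57,0]
    - [0.9,0,-0.65,0]
    - [0.9,0,-0.65,0]

```text
time_s: 35.12
tcp_pos: [0.692, -0.2297, 0.3541]
ee_rot: [[-0.995, -0.101, 0.003], [-0.101, 0.995, -0.001], [-0.003, -0.001, -1.0]]
wrist_force: [0.2, 1.0, -1.9]
gripper_width: 0.455
```

Emit:
drive_tool:
  series:
    - [0.12,0,-0.05,0]
    - [0.24,0,-0.1,0]
    - [0.36,0,-0.13,0]
    - [0.36,0,-0.13,0]

```text
time_s: 35.62
tcp_pos: [0.6492, -0.2339, 0.3679]
ee_rot: [[-0.995, -0.101, 0.001], [-0.101, 0.995, -0.0], [-0.001, -0.0, -1.0]]
wrist_force: [1.1, -0.1, -1.4]
gripper_width: 0.457
```

Emit:
drive_tool:
  series:
    - [-0.04,0,-0.3,0]
    - [-0.04,0,-0.7,0]
    - [-0.04,0,-0.95,0]
    - [-0.04,0,-0.95,0]

```text
time_s: 36.12
tcp_pos: [0.6552, -0.2334, 0.483]
ee_rot: [[-0.995, -0.101, 0.004], [-0.101, 0.995, -0.001], [-0.004, -0.002, -1.0]]
wrist_force: [0.5, -0.1, -2.6]
gripper_width: 0.453
```

Emit:
drive_tool:
  series:
    - [0,-0.3,-0.2,0]
    - [0,-0.7,-0.5,0]
    - [0,-0.7,-0.5,0]
    - [0,-0.7,-0.5,0]

```text
time_s: 36.62
tcp_pos: [0.6643, -0.3167, 0.5373]
ee_rot: [[-0.995, -0.102, -0.005], [-0.102, 0.995, 0.002], [0.005, 0.003, -1.0]]
wrist_force: [-0.0, 1.1, -2.7]
gripper_width: 0.456
```

```bash
python3 - <<'E_'
from h import *
plan([E(.0234,0,.54),E(.0234,0,.34)]); angle_view("pics/s9.png",ths=(70,75,80),L=.2455,box=(180,360,160,320))
E_
```

```text
at [ 0.6643 -0.3167  0.5373] yaw 95.83 t 36.62 F [-0.   1.1 -2.7] w 39.7
  [0.796, -0.000, -0.023, 0.000] -> [ 0.569 -0.326  0.54 ]
  [0.000, 0.000, 0.833, -0.000] -> [ 0.569 -0.326  0.44 ]
  [0.000, 0.000, 0.833, -0.000] -> [ 0.569 -0.326  0.34 ]
E: [1.189e-01 1.000e-04 5.373e-01]
```

View pics/s9.png

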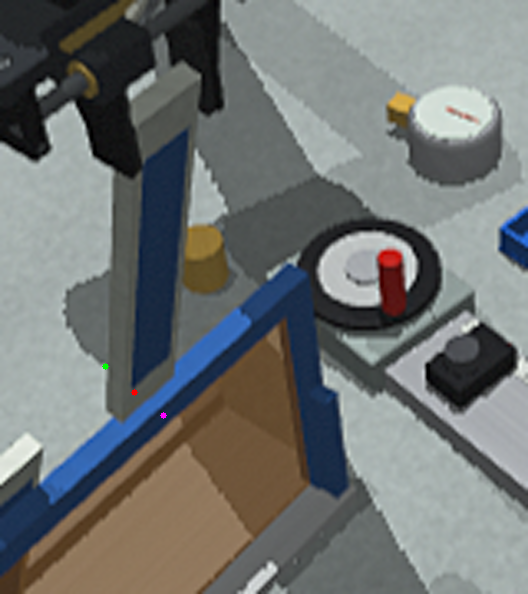

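Panel 2 hangs at about 75° with its foot near (137,398). Placing it at y = 0.

Emit:
drive_tool:
  series:
    - [0.4,0,-0.03,0]
    - [0.8,0,-0.03,0]
    - [0.8,0,-0.03,0]
    - [0.8,0,-0.03,0]

```text
time_s: 37.17
tcp_pos: [0.5676, -0.3253, 0.5443]
ee_rot: [[-0.995, -0.103, -0.0], [-0.103, 0.995, 0.001], [-0.0, 0.001, -1.0]]
wrist_force: [1.2, -0.1, -2.0]
gripper_width: 0.454
```

Emit:
drive_tool:
  series:
    - [0,0,0.4,0]
    - [0,0,0.85,0]
    - [0,0,0.85,0]

```text
time_s: 37.55
tcp_pos: [0.5674, -0.3247, 0.4342]
ee_rot: [[-0.995, -0.103, -0.016], [-0.103, 0.995, 0.007], [0.015, 0.009, -1.0]]
wrist_force: [0.7, -0.6, -1.4]
gripper_width: 0.456
```

Emit:
drive_tool:
  series:
    - [0,0,0.4,0]
    - [0,0,0.85,0]
    - [0,0,0.85,0]
    - [0,0,0.85,0]

```text
time_s: 38.05
tcp_pos: [0.5705, -0.3274, 0.3448]
ee_rot: [[-0.995, -0.103, 0.006], [-0.103, 0.995, -0.004], [-0.006, -0.005, -1.0]]
wrist_force: [0.0, 0.5, -1.6]
gripper_width: 0.454
```

```bash
python3 - <<'E_'
from h import *
print(inE(telemetry.sense()["tcp_pos"]))
plan([E(.0234,0,.310)])
E_
```

```text
[ 0.02447656 -0.00110009  0.34477589]
at [ 0.5705 -0.3274  0.3448] yaw 95.89 t 38.05 F [ 0.   0.5 -1.6] w 39.5
  [0.009, 0.009, 0.290, 0.001] -> [ 0.569 -0.326  0.31 ]
```

Emit:
drive_tool:
  series:
    - [0.01,0,0.1,0]
    - [0.01,0,0.2,0]
    - [0.01,0,0.28,0]
    - [0.01,0,0.28,0]

```text
time_s: 38.55
tcp_pos: [0.5684, -0.3272, 0.3101]
ee_rot: [[-0.995, -0.103, 0.006], [-0.103, 0.995, -0.004], [-0.006, -0.005, -1.0]]
wrist_force: [-0.5, 0.7, 5.5]
gripper_width: 0.461
```

Emit:
drive_tool:
  series:
    - [0,0,0.01,0]
    - [0,0,0.01,0]

```text
time_s: 38.8
tcp_pos: [0.5686, -0.3272, 0.3099]
ee_rot: [[-0.995, -0.103, 0.008], [-0.103, 0.995, -0.005], [-0.007, -0.005, -1.0]]
wrist_force: [2.1, 1.9, 9.8]
gripper_width: 0.455
```

Emit:
drive_tool:
  series:
    - [0,0,0,0]
    - [0,0,0,0]
    - [0,0,0,0]
    - [0,0,0,0]
    - [0,0,0,0]
    - [0,0,0,0]
  fingers: 52

```text
time_s: 39.55
tcp_pos: [0.5669, -0.3266, 0.3053]
ee_rot: [[-0.995, -0.102, -0.0], [-0.102, 0.995, 0.0], [0.0, 0.0, -1.0]]
wrist_force: [0.1, 0.0, -0.4]
gripper_width: 0.6
```

Emit:
drive_tool:
  series:
    - [0,0,-0.3,0]
    - [0,0,-0.8,0]
    - [0,0,-1,0]
    - [0,0,-1,0]

```text
time_s: 40.05
tcp_pos: [0.5672, -0.3268, 0.4281]
ee_rot: [[-0.995, -0.102, 0.005], [-0.102, 0.995, -0.002], [-0.005, -0.002, -1.0]]
wrist_force: [-0.3, -1.0, 0.1]
gripper_width: 0.595
```

```bash
python3 - <<'E_'
from h import *
plan([(.649,.4315,.43,93.9)])
c=capture("scene"); cv2.imwrite("pics/s10.png",c["color"])
E_
```

```text
at [ 0.5672 -0.3268  0.4281] yaw 95.83 t 40.05 F [-0.3 -1.   0.1] w 51.8
  [-0.189, 0.888, -0.002, 0.002] -> [ 0.579 -0.218  0.428]
  [-0.184, 0.889, -0.002, 0.002] -> [ 0.591 -0.11   0.429]
  [-0.180, 0.890, -0.002, 0.002] -> [ 0.602 -0.002  0.429]
  [-0.176, 0.891, -0.002, 0.002] -> [0.614 0.107 0.429]
  [-0.171, 0.892, -0.002, 0.002] -> [0.626 0.215 0.429]
  [-0.167, 0.892, -0.002, 0.002] -> [0.637 0.323 0.43 ]
  [-0.163, 0.893, -0.002, 0.002] -> [0.649 0.432 0.43 ]
```

Emit:
drive_tool:
  series:
    - [-0.09,0.45,0,0]
    - [-0.19,0.89,0,0.003]
    - [-0.19,0.89,0,0.003]
  fingers: 60

```text
time_s: 40.48
tcp_pos: [0.5788, -0.2148, 0.4235]
ee_rot: [[-0.995, -0.1, -0.003], [-0.1, 0.995, 0.001], [0.003, 0.002, -1.0]]
wrist_force: [-0.2, -0.6, 0.0]
gripper_width: 0.681
```

Emit:
drive_tool:
  series:
    - [-0.09,0.45,0,0]
    - [-0.185,0.89,0,0.003]
    - [-0.185,0.89,0,0.003]

```text
time_s: 40.85
tcp_pos: [0.5907, -0.1072, 0.4236]
ee_rot: [[-0.996, -0.093, -0.003], [-0.093, 0.996, 0.0], [0.003, 0.001, -1.0]]
wrist_force: [0.4, 1.1, -0.1]
gripper_width: 0.695
```

Emit:
drive_tool:
  series:
    - [-0.09,0.45,0,0]
    - [-0.18,0.89,0,0.003]
    - [-0.18,0.89,0,0.003]

```text
time_s: 41.22
tcp_pos: [0.6028, 0.0005, 0.4235]
ee_rot: [[-0.996, -0.087, -0.003], [-0.087, 0.996, -0.0], [0.003, -0.0, -1.0]]
wrist_force: [0.1, -0.3, -0.1]
gripper_width: 0.688
```

Emit:
drive_tool:
  series:
    - [-0.09,0.45,0,0]
    - [-0.175,0.89,0,0.003]
    - [-0.175,0.89,0,0.003]

```text
time_s: 41.6
tcp_pos: [0.615, 0.1082, 0.4234]
ee_rot: [[-0.997, -0.08, -0.003], [-0.08, 0.997, -0.001], [0.003, -0.001, -1.0]]
wrist_force: [0.3, -0.3, 0.5]
gripper_width: 0.69
```

Emit:
drive_tool:
  series:
    - [-0.09,0.45,0,0]
    - [-0.17,0.89,0,0.003]
    - [-0.17,0.89,0,0.003]

```text
time_s: 41.98
tcp_pos: [0.6272, 0.2159, 0.4231]
ee_rot: [[-0.997, -0.073, -0.003], [-0.073, 0.997, -0.002], [0.003, -0.001, -1.0]]
wrist_force: [0.3, -0.0, 0.6]
gripper_width: 0.694
```

Emit:
drive_tool:
  series:
    - [-0.09,0.45,0,0]
    - [-0.165,0.89,0,0.003]
    - [-0.165,0.89,0,0.003]

```text
time_s: 42.35
tcp_pos: [0.6394, 0.3237, 0.4227]
ee_rot: [[-0.998, -0.067, -0.003], [-0.067, 0.998, -0.002], [0.003, -0.002, -1.0]]
wrist_force: [-0.2, -0.2, -0.1]
gripper_width: 0.69
```

Emit:
drive_tool:
  series:
    - [-0.09,0.45,0,0]
    - [-0.16,0.89,0,0]
    - [-0.16,0.89,0,0]
    - [-0.16,0.89,0,0]

```text
time_s: 42.85
tcp_pos: [0.6519, 0.4284, 0.4253]
ee_rot: [[-0.998, -0.064, -0.0], [-0.064, 0.998, -0.001], [0.0, -0.001, -1.0]]
wrist_force: [0.0, 0.2, 1.4]
gripper_width: 0.691
```

Emit:
drive_tool:
  series:
    - [0,0,0.5,0]
    - [0,0,1,0]
    - [0,0,1,0]
    - [0,0,1,0]

```text
time_s: 43.35
tcp_pos: [0.6526, 0.4298, 0.3103]
ee_rot: [[-0.998, -0.065, 0.006], [-0.065, 0.998, 0.003], [-0.006, 0.003, -1.0]]
wrist_force: [-0.2, 0.9, 1.7]
gripper_width: 0.69
```

Emit:
drive_tool:
  series:
    - [0,0,0.4,0]
    - [0,0,0.6,0]
    - [0,0,0.6,0]
    - [0,0,0.6,0]

```text
time_s: 43.85
tcp_pos: [0.6524, 0.4315, 0.2381]
ee_rot: [[-0.998, -0.066, 0.006], [-0.066, 0.998, 0.004], [-0.006, 0.004, -1.0]]
wrist_force: [-0.7, -0.7, 0.7]
gripper_width: 0.693
```

```bash
python3 - <<'E_'
from h import *
plan([(.6475,.4315,.193,93.9)])
t=capture("top")
for k in blobs(mask(t,(100,120,50),(130,255,255)),100):
    (x,y),s,a=cv2.minAreaRect(k)
    if x<240: print(round(x,1),round(y,1),np.round(s,1),round(a,1))
E_
```

```text
at [0.6524 0.4315 0.2381] yaw 93.78 t 43.85 F [-0.7 -0.7  0.7] w 60.3
  [0.041, 0.003, 0.376, -0.001] -> [0.648 0.432 0.193]
136.4 255.3 [81.6 10.1] 84.8
```

Emit:
drive_tool:
  series:
    - [0.04,0,0.15,0]
    - [0.04,0,0.3,0]
    - [0.04,0,0.36,0]
    - [0.04,0,0.36,0]

```text
time_s: 44.4
tcp_pos: [0.648, 0.4309, 0.1919]
ee_rot: [[-0.998, -0.066, 0.005], [-0.066, 0.998, 0.003], [-0.005, 0.002, -1.0]]
wrist_force: [6.6, 1.3, 2.7]
gripper_width: 0.692
```

Emit:
drive_tool:
  series:
    - [0,0,0,0]
    - [0,0,0,0]
    - [0,0,0,0]
    - [0,0,0,0]
    - [0,0,0,0]
    - [0,0,0,0]
  fingers: 0

```text
time_s: 45.15
tcp_pos: [0.648, 0.4302, 0.1918]
ee_rot: [[-0.998, -0.065, 0.005], [-0.065, 0.998, 0.001], [-0.005, 0.001, -1.0]]
wrist_force: [5.2, -0.4, 2.1]
gripper_width: 0.455
```

Emit:
drive_tool:
  series:
    - [0,0,-0.3,0]
    - [0,0,-0.7,0]
    - [0,0,-0.9,0]
    - [0,0,-0.9,0]

```text
time_s: 45.65
tcp_pos: [0.646, 0.4308, 0.3001]
ee_rot: [[-0.998, -0.066, 0.001], [-0.066, 0.998, 0.003], [-0.002, 0.003, -1.0]]
wrist_force: [-0.1, 0.5, -1.7]
gripper_width: 0.455
```

Emit:
drive_tool:
  series:
    - [0,0,-0.4,0]
    - [0,0,-0.9,0]
    - [0,0,-0.9,0]
    - [0,0,-0.9,0]

```text
time_s: 46.15
tcp_pos: [0.6455, 0.4307, 0.4032]
ee_rot: [[-0.998, -0.066, -0.005], [-0.066, 0.998, -0.002], [0.005, -0.002, -1.0]]
wrist_force: [-0.3, 0.0, -2.0]
gripper_width: 0.456
```

```bash
python3 - <<'E_'
from h import *
plan([E(.288,.086,.415)])
E_
```

```text
at [0.6455 0.4307 0.4032] yaw 93.78 t 46.15 F [-0.3  0.  -2. ] w 39.7
  [-0.188, -0.910, -0.016, -0.003] -> [0.675 0.323 0.405]
  [-0.183, -0.911, -0.016, -0.003] -> [0.705 0.216 0.407]
  [-0.177, -0.912, -0.016, -0.003] -> [0.735 0.108 0.409]
  [-0.172, -0.913, -0.016, -0.003] -> [0.764 0.001 0.411]
  [-0.167, -0.914, -0.016, -0.003] -> [ 0.794 -0.107  0.413]
  [-0.161, -0.915, -0.016, -0.003] -> [ 0.824 -0.214  0.415]
```

Emit:
drive_tool:
  series:
    - [-0.1,-0.45,0,0]
    - [-0.18,-0.91,-0.02,0]
    - [-0.18,-0.91,-0.02,0]

```text
time_s: 46.52
tcp_pos: [0.6755, 0.3188, 0.4063]
ee_rot: [[-0.998, -0.061, -0.004], [-0.061, 0.998, -0.003], [0.004, -0.003, -1.0]]
wrist_force: [-0.3, -0.4, -1.6]
gripper_width: 0.455
```

Emit:
drive_tool:
  series:
    - [-0.1,-0.45,0,0]
    - [-0.18,-0.91,-0.02,0]
    - [-0.18,-0.91,-0.02,0]

```text
time_s: 46.9
tcp_pos: [0.704, 0.212, 0.4086]
ee_rot: [[-0.998, -0.061, -0.004], [-0.061, 0.998, -0.002], [0.004, -0.002, -1.0]]
wrist_force: [-0.3, 0.8, -1.7]
gripper_width: 0.459
```

Emit:
drive_tool:
  series:
    - [-0.1,-0.45,0,0]
    - [-0.18,-0.91,-0.02,0]
    - [-0.18,-0.91,-0.02,0]

```text
time_s: 47.28
tcp_pos: [0.7328, 0.1053, 0.411]
ee_rot: [[-0.998, -0.062, -0.004], [-0.062, 0.998, -0.001], [0.004, -0.001, -1.0]]
wrist_force: [0.1, 1.1, -1.3]
gripper_width: 0.451
```

Emit:
drive_tool:
  series:
    - [-0.1,-0.45,0,0]
    - [-0.18,-0.91,-0.02,0]
    - [-0.18,-0.91,-0.02,0]

```text
time_s: 47.65
tcp_pos: [0.7616, -0.0017, 0.413]
ee_rot: [[-0.998, -0.062, -0.004], [-0.062, 0.998, -0.0], [0.004, 0.0, -1.0]]
wrist_force: [0.9, 0.1, -1.6]
gripper_width: 0.452
```

Emit:
drive_tool:
  series:
    - [-0.1,-0.45,0,0]
    - [-0.18,-0.91,-0.02,0]
    - [-0.18,-0.91,-0.02,0]

```text
time_s: 48.02
tcp_pos: [0.7905, -0.109, 0.4148]
ee_rot: [[-0.998, -0.063, -0.004], [-0.063, 0.998, 0.001], [0.004, 0.001, -1.0]]
wrist_force: [0.4, 0.6, -2.5]
gripper_width: 0.454
```

Emit:
drive_tool:
  series:
    - [-0.1,-0.45,0,0]
    - [-0.18,-0.91,-0.02,-0.018]
    - [-0.18,-0.91,-0.02,-0.018]
    - [-0.18,-0.91,-0.02,-0.018]
    - [-0.18,-0.91,-0.02,-0.018]

```text
time_s: 48.65
tcp_pos: [0.8185, -0.212, 0.4218]
ee_rot: [[-0.995, -0.104, 0.001], [-0.104, 0.995, 0.0], [-0.001, 0.0, -1.0]]
wrist_force: [0.3, 0.6, -0.9]
gripper_width: 0.456
```

```bash
python3 - <<'E_'
from h import *
print(inE(telemetry.sense()["tcp_pos"]))
plan([E(.297,.085,.275)])
E_
```

```text
[0.28294135 0.08869862 0.42176484]
at [ 0.8185 -0.212   0.4218] yaw 95.99 t 48.65 F [ 0.3  0.6 -0.9] w 39.7
  [-0.059, -0.016, 0.612, 0.001] -> [ 0.826 -0.213  0.348]
  [-0.059, -0.016, 0.612, 0.001] -> [ 0.833 -0.214  0.275]
```

Emit:
drive_tool:
  series:
    - [-0.12,-0.02,0,0]
    - [-0.12,-0.02,0.3,0]
    - [-0.12,-0.02,0.6,0]
    - [-0.12,-0.02,0.6,0]

```text
time_s: 49.15
tcp_pos: [0.8319, -0.2133, 0.3449]
ee_rot: [[-0.995, -0.104, -0.009], [-0.104, 0.995, 0.002], [0.009, 0.003, -1.0]]
wrist_force: [-0.1, -0.7, -1.5]
gripper_width: 0.458
```

Emit:
drive_tool:
  series:
    - [0,-0.01,0.3,0]
    - [0,-0.01,0.62,0]
    - [0,-0.01,0.62,0]
    - [0,-0.01,0.62,0]

```text
time_s: 49.65
tcp_pos: [0.8341, -0.2169, 0.2787]
ee_rot: [[-0.995, -0.102, 0.006], [-0.102, 0.995, -0.002], [-0.006, -0.003, -1.0]]
wrist_force: [-0.0, -0.5, -0.9]
gripper_width: 0.457
```

Emit:
drive_tool:
  series:
    - [0.07,0,0,0]
    - [0.14,0,0,0]
    - [0.21,0,0,0]
    - [0.27,0,0,0]
    - [0.27,0,0,0]

```text
time_s: 50.28
tcp_pos: [0.8039, -0.2201, 0.2797]
ee_rot: [[-0.995, -0.103, 0.016], [-0.103, 0.995, -0.002], [-0.015, -0.004, -1.0]]
wrist_force: [7.1, -0.1, 1.2]
gripper_width: 0.453
```

Emit:
drive_tool:
  series:
    - [0.07,0,0,0]
    - [0.13,0,0,0]
    - [0.23,0,-0.12,0]
    - [0.33,0,-0.24,0]
    - [0.45,0,-0.36,0]
    - [0.6,0,-0.47,0]
    - [0.75,0,-0.57,0]
    - [0.9,0,-0.65,0]
    - [0.9,0,-0.65,0]

```text
time_s: 51.4
tcp_pos: [0.6917, -0.2319, 0.3541]
ee_rot: [[-0.995, -0.101, 0.0], [-0.101, 0.995, -0.0], [-0.0, -0.0, -1.0]]
wrist_force: [-0.1, -0.6, -0.7]
gripper_width: 0.453
```

```bash
python3 - <<'E_'
from h import *
plan([E(.112,.085,.3685)]); print(inE(telemetry.sense()["tcp_pos"]))
E_
```

```text
at [ 0.6917 -0.2319  0.3541] yaw 95.77 t 51.4 F [-0.1 -0.6 -0.7] w 39.4
  [0.356, 0.028, -0.120, -0.000] -> [ 0.649 -0.233  0.368]
[0.15474845 0.08165104 0.35409431]
```

Emit:
drive_tool:
  series:
    - [0.12,0,-0.05,0]
    - [0.24,0,-0.1,0]
    - [0.36,0,-0.13,0]
    - [0.36,0,-0.13,0]

```text
time_s: 51.9
tcp_pos: [0.6493, -0.2359, 0.3691]
ee_rot: [[-0.995, -0.101, 0.001], [-0.101, 0.995, -0.0], [-0.001, -0.0, -1.0]]
wrist_force: [-0.1, -0.1, -1.4]
gripper_width: 0.453
```

Emit:
drive_tool:
  series:
    - [-0.04,0,-0.3,0]
    - [-0.04,0,-0.7,0]
    - [-0.04,0,-0.95,0]
    - [-0.04,0,-0.95,0]

```text
time_s: 52.4
tcp_pos: [0.6554, -0.2353, 0.4842]
ee_rot: [[-0.995, -0.102, 0.004], [-0.102, 0.995, -0.001], [-0.004, -0.002, -1.0]]
wrist_force: [0.6, -0.1, -2.5]
gripper_width: 0.46
```

Emit:
drive_tool:
  series:
    - [0,0,-0.3,0]
    - [0,0,-0.5,0]
    - [0,0,-0.5,0]
    - [0,0,-0.5,0]

```text
time_s: 52.9
tcp_pos: [0.6555, -0.2349, 0.5388]
ee_rot: [[-0.995, -0.102, -0.005], [-0.102, 0.995, 0.002], [0.005, 0.002, -1.0]]
wrist_force: [0.6, -0.4, -2.3]
gripper_width: 0.458
```

```bash
python3 - <<'E_'
from h import *
plan([E(.0234,.08,.54),E(.0234,.08,.34)]); angle_view("pics/s11.png",ths=(70,75,80),L=.246,box=(150,340,150,330))
E_
```

```text
at [ 0.6555 -0.2349  0.5388] yaw 95.85 t 52.9 F [ 0.6 -0.4 -2.3] w 39.8
  [0.792, -0.019, -0.010, 0.000] -> [ 0.561 -0.247  0.54 ]
  [0.000, 0.000, 0.833, -0.000] -> [ 0.561 -0.247  0.44 ]
  [0.000, 0.000, 0.833, -0.000] -> [ 0.561 -0.247  0.34 ]
E: [0.1184 0.0824 0.5388]
```

View pics/s11.png

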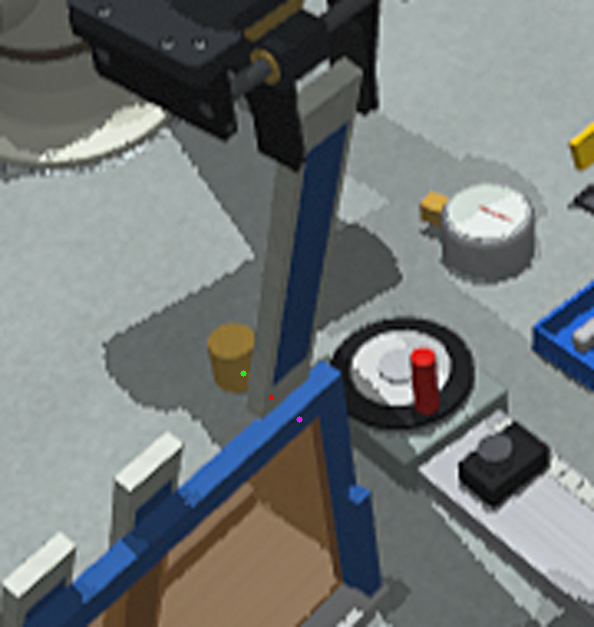

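Panel 3 is steep as well, with its foot at (275,400), about 75°; the other two lean behind the wall's top rail. Placing it.

Emit:
drive_tool:
  series:
    - [0.4,-0.02,-0.02,0]
    - [0.79,-0.02,-0.02,0]
    - [0.79,-0.02,-0.02,0]
    - [0.79,-0.02,-0.02,0]

```text
time_s: 53.45
tcp_pos: [0.5611, -0.247, 0.5435]
ee_rot: [[-0.995, -0.102, -0.001], [-0.102, 0.995, 0.001], [0.001, 0.001, -1.0]]
wrist_force: [0.3, 0.3, -2.0]
gripper_width: 0.456
```

Emit:
drive_tool:
  series:
    - [0,0,0.4,0]
    - [0,0,0.85,0]
    - [0,0,0.85,0]

```text
time_s: 53.82
tcp_pos: [0.5604, -0.2461, 0.4347]
ee_rot: [[-0.995, -0.102, -0.016], [-0.102, 0.995, 0.005], [0.015, 0.006, -1.0]]
wrist_force: [-0.2, -0.2, -1.3]
gripper_width: 0.457
```

Emit:
drive_tool:
  series:
    - [0,0,0.4,0]
    - [0,0,0.85,0]
    - [0,0,0.85,0]
    - [0,0,0.85,0]

```text
time_s: 54.32
tcp_pos: [0.5636, -0.2479, 0.3444]
ee_rot: [[-0.995, -0.102, 0.006], [-0.102, 0.995, -0.003], [-0.006, -0.004, -1.0]]
wrist_force: [-0.1, 0.0, -0.5]
gripper_width: 0.456
```

```bash
python3 - <<'E_'
from h import *
print(inE(telemetry.sense()["tcp_pos"]))
plan([E(.0234,.08,.310)])
E_
```

```text
[0.02570147 0.07866803 0.34441122]
at [ 0.5636 -0.2479  0.3444] yaw 95.88 t 54.33 F [-0.1  0.  -0.5] w 39.7
  [0.019, 0.011, 0.287, 0.001] -> [ 0.561 -0.247  0.31 ]
```

Emit:
drive_tool:
  series:
    - [0.02,0,0.1,0]
    - [0.02,0,0.2,0]
    - [0.02,0,0.28,0]
    - [0.02,0,0.28,0]

```text
time_s: 54.82
tcp_pos: [0.5587, -0.2474, 0.3061]
ee_rot: [[-0.995, -0.102, -0.001], [-0.102, 0.995, 0.0], [0.001, 0.0, -1.0]]
wrist_force: [-0.3, 0.0, -0.8]
gripper_width: 0.456
```

Emit:
drive_tool:
  series:
    - [0,0,0.01,0]
    - [0,0,0.01,0]

```text
time_s: 55.08
tcp_pos: [0.5588, -0.2474, 0.3055]
ee_rot: [[-0.995, -0.102, 0.0], [-0.102, 0.995, -0.0], [-0.0, -0.0, -1.0]]
wrist_force: [-0.8, -0.3, -1.6]
gripper_width: 0.454
```

Emit:
drive_tool:
  series:
    - [0,0,0,0]
    - [0,0,0,0]
    - [0,0,0,0]
    - [0,0,0,0]
    - [0,0,0,0]
    - [0,0,0,0]
  fingers: 52

```text
time_s: 55.82
tcp_pos: [0.5588, -0.2474, 0.3055]
ee_rot: [[-0.995, -0.102, -0.0], [-0.102, 0.995, -0.0], [0.0, -0.0, -1.0]]
wrist_force: [0.6, 0.6, -0.8]
gripper_width: 0.599
```

Emit:
drive_tool:
  series:
    - [0,0,-0.3,0]
    - [0,0,-0.8,0]
    - [0,0,-1,0]
    - [0,0,-1,0]

```text
time_s: 56.32
tcp_pos: [0.5592, -0.2475, 0.4279]
ee_rot: [[-0.995, -0.102, 0.005], [-0.102, 0.995, -0.001], [-0.005, -0.002, -1.0]]
wrist_force: [0.7, -0.5, -0.8]
gripper_width: 0.595
```

```bash
python3 - <<'E_'
from h import *
plan([(.5275,-.074,.42,95.8)])
c=capture("scene"); t=capture("top")
a=cv2.resize(c["color"][200:430,110:430],None,fx=2.4,fy=2.4,interpolation=cv2.INTER_CUBIC); cv2.imwrite("pics/s12.png",a)
for k in blobs(mask(t,(0,150,90),(6,255,255)),6):
    (x,y),s,an=cv2.minAreaRect(k); print("red top",round(x,1),round(y,1),s,pt(t,x,y,.1))
E_
```

```text
at [ 0.5592 -0.2475  0.4279] yaw 95.83 t 56.33 F [ 0.7 -0.5 -0.8] w 51.8
  [0.058, 0.733, 0.033, 0.000] -> [ 0.543 -0.161  0.424]
  [0.058, 0.733, 0.033, 0.000] -> [ 0.528 -0.074  0.42 ]
red top 558.0 354.5 (7.0, 8.0) [ 0.31854365 -0.56409651  0.1       ]
```

View pics/s12.png

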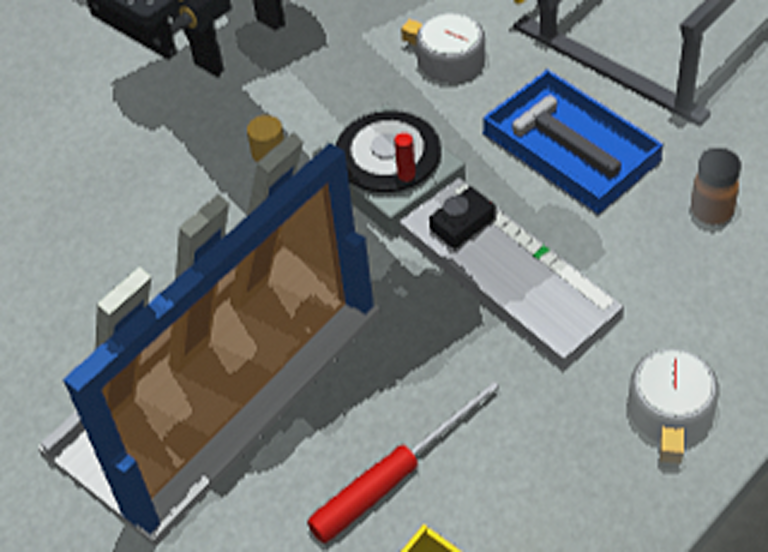

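All three panels lean side by side and the key is in the tray. Pin top is at crop (404,140). Now I refine the pin position and plan the crank.

```bash
python3 - <<'E_'
from h import *
np.set_printoptions(precision=4,suppress=True)
s=telemetry.sense(); print(s["joints"].round(0))
c=capture("scene")
m=mask(c,(0,150,60),(6,255,255))
for k in blobs(m,20):
    x,y,w,h=cv2.boundingRect(k); print("red",x,y,w,h)
    if 260<x<300 and y<300: print("pin top centre ray z=.1:",pt(c,x+w/2,y+w*.33,.1), "foot z=.048",pt(c,x+w/2,y+h-w*.3,.048))
E_
```

```text
[ -9.  18.  12.  -0. -85. -75.]
red 238 386 46 40
red 18 361 14 13
red 275 256 8 20
pin top centre ray z=.1: [ 0.5342 -0.073   0.1   ] foot z=.048 [ 0.5315 -0.0742  0.048 ]
```

Emit:
drive_tool:
  series:
    - [0.03,0.35,0,0]
    - [0.06,0.73,0,0]
    - [0.06,0.73,0,0]
  fingers: 42

```text
time_s: 56.85
tcp_pos: [0.542, -0.1588, 0.4243]
ee_rot: [[-0.994, -0.105, -0.002], [-0.105, 0.994, 0.001], [0.002, 0.001, -1.0]]
wrist_force: [0.7, -1.0, 0.6]
gripper_width: 0.489
```

Emit:
drive_tool:
  series:
    - [0.03,0.35,0,0]
    - [0.06,0.73,0,0]
    - [0.06,0.73,0,0]

```text
time_s: 57.22
tcp_pos: [0.5263, -0.073, 0.4245]
ee_rot: [[-0.995, -0.105, -0.002], [-0.105, 0.995, 0.0], [0.002, 0.0, -1.0]]
wrist_force: [-0.6, -0.6, -0.6]
gripper_width: 0.482
```

Emit:
drive_tool:
  series:
    - [0,0,0,-0.1]
    - [0,0,0,-0.2]
    - [0,0,0,-0.3]
    - [0,0,0,-0.4]
    - [0,0,0,-0.5]
    - [0,0,0,-0.6]
    - [0,0,0,-0.7]
    - [0,0,0,-0.73]
    - [0,0,0,-0.73]
    - [0,0,0,-0.73]

```text
time_s: 58.48
tcp_pos: [0.5268, -0.0752, 0.4248]
ee_rot: [[-0.012, -1.0, -0.001], [-1.0, 0.012, -0.0], [0.0, 0.001, -1.0]]
wrist_force: [0.6, 1.4, 0.3]
gripper_width: 0.481
```

```bash
python3 - <<'E_'
from h import *
plan([(.530,-.074,.42,0),(.530,-.074,.15,0)])
np.set_printoptions(precision=4,suppress=True)
t=capture("top")
# amber-wall side: white ends of the leaning panels and ledge region, by brightness rows
im=t["color"][195:300,380:530]; cv2.imwrite("pics/t1.png",cv2.resize(im,None,fx=5,fy=5,interpolation=cv2.INTER_CUBIC))
for ye in(-.08,0,.08):
    print(ye,"top end expected px",[tuple(np.round(proj(t,(*(EO+x*EX+(ye+d)*EY),.259)),0)) for x,d in((.035,-.02),(.035,.02),(.047,.02))],
      "foot px",[tuple(np.round(proj(t,(*(EO+x*EX+ye*EY),z)),1)) for x,z in((-.050,.028),(-.045,.012),(-.02,.012))])
E_
```

```text
at [ 0.5268 -0.0752  0.4248] yaw 179.31 t 58.48 F [0.6 1.4 0.3] w 41.8
  [-0.010, -0.027, 0.040, -0.006] -> [ 0.53  -0.074  0.42 ]
  [0.000, 0.000, 0.750, -0.000] -> [ 0.53  -0.074  0.33 ]
  [0.000, 0.000, 0.750, -0.000] -> [ 0.53  -0.074  0.24 ]
  [0.000, 0.000, 0.750, -0.000] -> [ 0.53  -0.074  0.15 ]
-0.08 top end expected px [(np.float64(515.0), np.float64(224.0)), (np.float64(496.0), np.float64(225.0)), (np.float64(495.0), np.float64(220.0))] foot px [(np.float64(480.3), np.float64(277.6)), (np.float64(478.2), np.float64(276.4)), (np.float64(476.7), np.float64(266.6))]
0 top end expected px [(np.float64(478.0), np.float64(227.0)), (np.float64(459.0), np.float64(229.0)), (np.float64(458.0), np.float64(223.0))] foot px [(np.float64(448.5), np.float64(280.4)), (np.float64(446.8), np.float64(279.2)), (np.float64(445.5), np.float64(269.4))]
0.08 top end expected px [(np.float64(440.0), np.float64(230.0)), (np.float64(422.0), np.float64(232.0)), (np.float64(421.0), np.float64(226.0))] foot px [(np.float64(416.7), np.float64(283.2)), (np.float64(415.4), np.float64(282.0)), (np.float64(414.1), np.float64(272.2))]
```

View pics/t1.png

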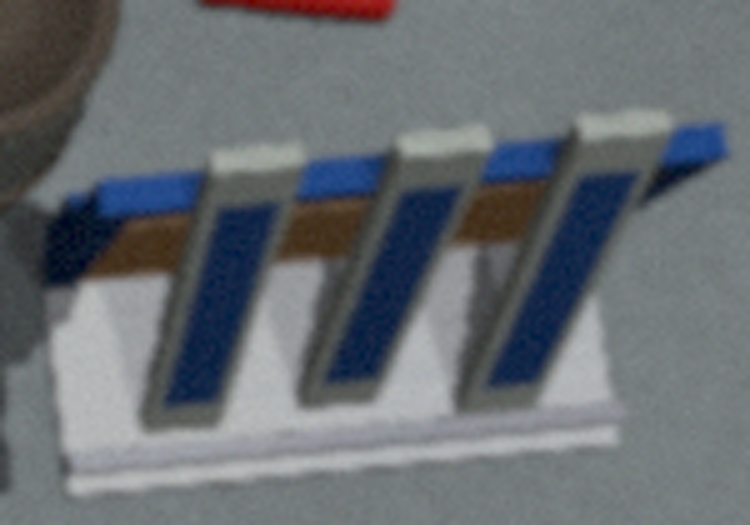

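The top view shows all three panels square, with their feet on the plate at or just behind the ledge (bottom edges near (183,420), (340,398) and (500,403)). Now the crank.

Emit:
drive_tool:
  series:
    - [-0.01,-0.03,0.4,0]
    - [-0.01,-0.03,0.8,0]
    - [-0.01,-0.03,0.8,0]

```text
time_s: 58.9
tcp_pos: [0.5286, -0.0736, 0.3259]
ee_rot: [[-0.01, -1.0, -0.009], [-1.0, 0.01, -0.001], [0.001, 0.009, -1.0]]
wrist_force: [0.3, -0.2, 1.6]
gripper_width: 0.482
```

Emit:
drive_tool:
  series:
    - [0,0,0.4,0]
    - [0,0,0.8,0]
    - [0,0,0.8,0]
    - [0,0,0.8,0]

```text
time_s: 59.4
tcp_pos: [0.5324, -0.0734, 0.2367]
ee_rot: [[-0.008, -1.0, 0.006], [-1.0, 0.008, -0.001], [0.001, -0.006, -1.0]]
wrist_force: [-0.0, 0.9, 2.2]
gripper_width: 0.483
```

```bash
python3 - <<'E_'
from h import *
plan([(.530,-.074,.133,0)])
c=capture("scene")
cv2.imwrite("pics/unused.png",c["color"])
E_
```

```text
at [ 0.5324 -0.0734  0.2367] yaw 179.53 t 59.4 F [-0.   0.9  2.2] w 42.1
  [0.005, 0.020, 0.864, -0.004] -> [ 0.53  -0.074  0.133]
```

Emit:
drive_tool:
  series:
    - [0,0.02,0.3,0]
    - [0,0.02,0.6,0]
    - [0,0.02,0.86,0]
    - [0,0.02,0.86,0]
    - [0,0.02,0.86,0]

```text
time_s: 60.08
tcp_pos: [0.5297, -0.0732, 0.1327]
ee_rot: [[-0.008, -1.0, 0.005], [-1.0, 0.008, 0.0], [-0.0, -0.005, -1.0]]
wrist_force: [-0.0, 0.4, -0.1]
gripper_width: 0.48
```

Emit:
drive_tool:
  series:
    - [0,0,0,0]
    - [0,0,0,0]
    - [0,0,0,0]
    - [0,0,0,0]
    - [0,0,0,0]
    - [0,0,0,0]
  fingers: 0

```text
time_s: 60.82
tcp_pos: [0.5285, -0.0733, 0.1308]
ee_rot: [[-0.009, -1.0, 0.002], [-1.0, 0.009, -0.0], [0.0, -0.002, -1.0]]
wrist_force: [0.4, 0.2, 2.8]
gripper_width: 0.198
```

```bash
python3 - <<'E_'
from h import *
plan([])
p0=telemetry.sense()["tcp_pos"][:2]; A=np.array([.4895,-.0608]); d=p0-A; print(np.linalg.norm(d),np.degrees(np.arctan2(d[1],d[0])))
f=np.arctan2(d[1],d[0]); A=p0-.042*np.array([np.cos(f),np.sin(f)])
# tool axes: x=(0,-1), y=(-1,0); rows relative to each call start
R=telemetry.sense()["ee_rot"][:2,:2]; pos=lambda a:A+.042*np.array([np.cos(f-a),np.sin(f-a)])
for i,(a0,a1) in enumerate(((0,1.8),(1.8,3.6),(3.6,5.0))):
    for a in np.linspace(a0,a1,10)[1:] : print(i,round(a,2),(R.T@(pos(a)-pos(a0))/.12).round(3).tolist())
E_
```

```text
at [ 0.5285 -0.0733  0.1308] yaw 179.51 t 60.83 F [0.4 0.2 2.8] w 17.2
0.041005126347769115 -17.78111206746401
0 0.2 [0.064, 0.027]
0 0.4 [0.122, 0.067]
0 0.6 [0.171, 0.117]
0 0.8 [0.208, 0.176]
0 1.0 [0.233, 0.241]
0 1.2 [0.245, 0.31]
0 1.4 [0.243, 0.38]
0 1.6 [0.227, 0.448]
0 1.8 [0.198, 0.511]
1 2.0 [-0.041, 0.056]
1 2.2 [-0.093, 0.104]
1 2.4 [-0.153, 0.139]
1 2.6 [-0.219, 0.163]
1 2.8 [-0.288, 0.173]
1 3.0 [-0.358, 0.168]
1 3.2 [-0.425, 0.15]
1 3.4 [-0.488, 0.119]
1 3.6 [-0.543, 0.076]
2 3.76 [-0.036, -0.04]
2 3.91 [-0.066, -0.086]
2 4.07 [-0.088, -0.136]
2 4.22 [-0.103, -0.188]
2 4.38 [-0.109, -0.242]
2 4.53 [-0.106, -0.296]
2 4.69 [-0.095, -0.35]
2 4.84 [-0.076, -0.401]
2 5.0 [-0.05, -0.448]
```

Emit:
drive_tool:
  series:
    - [0.064,0.027,0,0]
    - [0.122,0.067,0,0]
    - [0.171,0.117,0,0]
    - [0.208,0.176,0,0]
    - [0.233,0.241,0,0]
    - [0.245,0.31,0,0]
    - [0.243,0.38,0,0]
    - [0.227,0.448,0,0]
    - [0.198,0.511,0,0]

```text
time_s: 61.95
tcp_pos: [0.4699, -0.0976, 0.131]
ee_rot: [[-0.01, -1.0, 0.009], [-1.0, 0.01, -0.001], [0.001, -0.009, -1.0]]
wrist_force: [9.4, -8.7, -4.2]
gripper_width: 0.196
```

Emit:
drive_tool:
  series:
    - [-0.041,0.056,0,0]
    - [-0.093,0.104,0,0]
    - [-0.153,0.139,0,0]
    - [-0.219,0.163,0,0]
    - [-0.288,0.173,0,0]
    - [-0.358,0.168,0,0]
    - [-0.425,0.15,0,0]
    - [-0.488,0.119,0,0]
    - [-0.543,0.076,0,0]

```text
time_s: 63.08
tcp_pos: [0.4507, -0.0332, 0.1301]
ee_rot: [[-0.012, -1.0, -0.019], [-1.0, 0.012, -0.004], [0.004, 0.018, -1.0]]
wrist_force: [-19.9, 2.2, 27.0]
gripper_width: 0.177
```

Emit:
drive_tool:
  series:
    - [-0.036,-0.04,0,0]
    - [-0.066,-0.086,0,0]
    - [-0.088,-0.136,0,0]
    - [-0.103,-0.188,0,0]
    - [-0.109,-0.242,0,0]
    - [-0.106,-0.296,0,0]
    - [-0.095,-0.35,0,0]
    - [-0.095,-0.35,0,0]

```text
time_s: 64.08
tcp_pos: [0.5006, -0.0207, 0.1301]
ee_rot: [[-0.01, -1.0, 0.0], [-1.0, 0.01, 0.0], [-0.0, -0.0, -1.0]]
wrist_force: [-0.3, -0.6, -0.5]
gripper_width: 0.003
```

```bash
python3 - <<'E_'
from h import *
plan([])
p=telemetry.sense()["tcp_pos"][:2]; A=np.array([.4895,-.0608])
d=p-A; print("r",np.linalg.norm(d),"turned",(np.radians(-17.8)-np.arctan2(d[1],d[0]))%(2*np.pi))
c=capture("scene")
for nm,lo,hi in(("red",(0,120,60),(8,255,255)),("green",(45,100,50),(85,255,255))):
    for k in blobs(mask(c,lo,hi),2):
        x,y,w,h=cv2.boundingRect(k); print(nm,x,y,w,h,pt(c,x+w/2,y+h/2,.02).round(4))
E_
```

```text
at [ 0.5006 -0.0207  0.1301] yaw 179.43 t 64.08 F [-0.3 -0.6 -0.5] w 0.3
r 0.041642834494185585 turned 4.671517472682897
red 238 386 46 40 [ 0.7314 -0.3228  0.02  ]
red 18 361 14 13 [ 0.3091 -0.5912  0.02  ]
red 262 231 8 20 [ 0.4097 -0.0025  0.02  ]
green 12 354 6 6 [ 0.2694 -0.5932  0.02  ]
green 332 302 7 6 [ 0.6754 -0.0382  0.02  ]
```

```bash
python3 - <<'E_'
from h import *
c=capture("scene"); A=np.array([.4895,-.0608])
q=pt(c,266,231+8*.33,.1); b=pt(c,266,231+20-8*.3,.048); print("pin",q,b)
P0=np.radians(-18); d=q[:2]-A; print("r",np.linalg.norm(d),"turned",(P0-np.arctan2(d[1],d[0]))%(2*np.pi))
plan([])
# carriage: dark blob along the slide
m=cv2.inRange(cv2.cvtColor(c["color"],cv2.COLOR_BGR2HSV),np.array((0,0,0)),np.array((180,255,45)))
for k in blobs(m,60):
    x,y,w,h=cv2.boundingRect(k)
    if 280<x<350 and 240<y<320: print("dark",x,y,w,h,pt(c,x+w/2,y+h/2,.031).round(4))
E_
```

```text
pin [ 0.4538589  -0.03680147  0.1       ] [ 0.45031701 -0.03849759  0.048     ]
r 0.04296763213778362 turned 3.4200409809732433
at [ 0.4999 -0.0206  0.1301] yaw 179.44 t 64.17 F [ 0.9 -0.8  0.4] w 0.2
dark 305 291 28 26 [ 0.6516 -0.0677  0.031 ]
```

Emit:
drive_tool:
  series:
    - [0,0,-0.4,0]
    - [0,0,-0.7,0]
    - [0,0,-0.7,0]
    - [0,0,-0.7,0]
  fingers: 42

```text
time_s: 64.68
tcp_pos: [0.4992, -0.0204, 0.2138]
ee_rot: [[-0.009, -1.0, -0.001], [-1.0, 0.009, 0.0], [-0.0, 0.001, -1.0]]
wrist_force: [-0.3, 0.2, -0.2]
gripper_width: 0.375
```

```bash
python3 - <<'E_'
from h import *
plan([(.452,-.037,.215,180),(.452,-.037,.13,180)])
E_
```

```text
at [ 0.4992 -0.0204  0.2138] yaw 179.46 t 64.67 F [-0.3  0.2 -0.2] w 32.6
  [0.142, 0.392, -0.010, -0.005] -> [ 0.452 -0.037  0.215]
  [0.000, 0.000, 0.708, -0.000] -> [ 0.452 -0.037  0.13 ]
```

Emit:
drive_tool:
  series:
    - [0.07,0.2,0,0]
    - [0.14,0.39,0,0]
    - [0.14,0.39,0,0]
    - [0.14,0.39,0,0]

```text
time_s: 65.18
tcp_pos: [0.4533, -0.0366, 0.2138]
ee_rot: [[-0.009, -1.0, -0.001], [-1.0, 0.009, -0.0], [0.0, 0.001, -1.0]]
wrist_force: [0.1, -1.1, 0.1]
gripper_width: 0.476
```

Emit:
drive_tool:
  series:
    - [0,0,0.3,0]
    - [0,0,0.6,0]
    - [0,0,0.7,0]
    - [0,0,0.7,0]

```text
time_s: 65.68
tcp_pos: [0.4534, -0.0366, 0.1298]
ee_rot: [[-0.009, -1.0, -0.001], [-1.0, 0.009, -0.001], [0.001, 0.001, -1.0]]
wrist_force: [0.3, 0.3, 0.2]
gripper_width: 0.482
```

Emit:
drive_tool:
  series:
    - [0,0,0,0]
    - [0,0,0,0]
    - [0,0,0,0]
    - [0,0,0,0]
    - [0,0,0,0]
    - [0,0,0,0]
  fingers: 0

```text
time_s: 66.42
tcp_pos: [0.4522, -0.0368, 0.1307]
ee_rot: [[-0.009, -1.0, -0.002], [-1.0, 0.009, -0.0], [0.0, 0.002, -1.0]]
wrist_force: [-4.5, 1.7, 6.2]
gripper_width: 0.196
```

```bash
python3 - <<'E_'
from h import *
plan([])
s=telemetry.sense(); p0=s["tcp_pos"][:2]; A=np.array([.4890,-.0608]); R=s["ee_rot"][:2,:2]
d=p0-A; a0=(np.radians(-18)-np.arctan2(d[1],d[0]))%(2*np.pi); print("r",np.linalg.norm(d),"turned",a0)
f=np.radians(-18); pos=lambda a:A+.042*np.array([np.cos(f-a),np.sin(f-a)])
for a in np.linspace(a0,5.0,10)[1:]: print(round(a,2),(R.T@(pos(a)-pos(a0))/.12).round(3).tolist())
E_
```

```text
at [ 0.4522 -0.0368  0.1307] yaw 179.47 t 66.42 F [-4.5  1.7  6.2] w 17.1
r 0.043993578094363744 turned 3.405401811822493
3.58 [-0.049, -0.038]
3.76 [-0.091, -0.084]
3.94 [-0.123, -0.136]
4.11 [-0.147, -0.194]
4.29 [-0.159, -0.254]
4.47 [-0.161, -0.316]
4.65 [-0.152, -0.377]
4.82 [-0.132, -0.436]
5.0 [-0.102, -0.49]
```

Emit:
drive_tool:
  series:
    - [-0.049,-0.038,0,0]
    - [-0.091,-0.084,0,0]
    - [-0.123,-0.136,0,0]
    - [-0.147,-0.194,0,0]
    - [-0.159,-0.254,0,0]
    - [-0.161,-0.316,0,0]
    - [-0.152,-0.377,0,0]
    - [-0.132,-0.436,0,0]
    - [-0.132,-0.436,0,0]

```text
time_s: 67.55
tcp_pos: [0.5027, -0.0208, 0.1291]
ee_rot: [[-0.012, -1.0, -0.007], [-1.0, 0.012, 0.001], [-0.001, 0.007, -1.0]]
wrist_force: [-6.9, 5.9, 0.8]
gripper_width: 0.198
```

```bash
cat >> h.py <<'E'
def wheel():
    c=capture("scene"); A=np.array([.4890,-.0608]); out=[]
    for k in blobs(mask(c,(0,120,60),(8,255,255)),15):
        x,y,w,h=cv2.boundingRect(k)
        if 240<x<310 and y<300:
            q=pt(c,x+w/2,y+w*.33,.1); d=q[:2]-A; print("pin",(x,y,w,h),q.round(4),"r",round(np.linalg.norm(d),4),"turned",round((np.radians(-18)-np.arctan2(d[1],d[0]))%(2*np.pi),3))
    m=mask(c,(0,0,0),(180,255,45))
    for k in blobs(m,60):
        x,y,w,h=cv2.boundingRect(k)
        if 280<x<370 and 240<y<340 and w<60: print("dark",(x,y,w,h),pt(c,x+w/2,y+h/2,.031).round(4))
    t=capture("top"); hsv=cv2.cvtColor(t["color"],cv2.COLOR_BGR2HSV)
    for nm,lo,hi in(("red",(0,90,60),(10,255,255)),("red",(170,90,60),(180,255,255)),("green",(45,80,50),(85,255,255))):
        for k in blobs(mask(t,lo,hi),0):
            M=k.reshape(-1,2).mean(0)
            if 320<M[0]<365 and 170<M[1]<300: print("top",nm,M,len(k),pt(t,*M,.02).round(4))
    return c,t
E
python3 - <<'E_'
from h import *
plan([]); wheel()
E_
```

```text
at [ 0.5027 -0.0208  0.1291] yaw 179.32 t 67.55 F [-6.9  5.9  0.8] w 17.2
pin (283, 245, 4, 12) [ 0.5167 -0.0363  0.1   ] r 0.037 turned 5.245
dark (312, 296, 28, 27) [ 0.6736 -0.0687  0.031 ]
dark (333, 250, 35, 24) [0.6214 0.0783 0.031 ]
```

Emit:
drive_tool:
  series:
    - [0.02,-0.04,0,0]
    - [0.045,-0.08,0,0]
    - [0.045,-0.08,0,0]
    - [0.045,-0.08,0,0]

```text
time_s: 68.15
tcp_pos: [0.5119, -0.0266, 0.129]
ee_rot: [[-0.012, -1.0, -0.007], [-1.0, 0.012, 0.001], [-0.001, 0.007, -1.0]]
wrist_force: [-6.2, 4.6, -0.2]
gripper_width: 0.199
```

Emit:
drive_tool:
  series:
    - [0,0,0,0]
    - [0,0,0,0]
    - [0,0,0,0]
    - [0,0,0,0]
  fingers: 42

```text
time_s: 68.65
tcp_pos: [0.5154, -0.0268, 0.1305]
ee_rot: [[-0.009, -1.0, 0.001], [-1.0, 0.009, 0.0], [-0.0, -0.001, -1.0]]
wrist_force: [0.6, -0.6, -0.1]
gripper_width: 0.47
```

Emit:
drive_tool:
  series:
    - [0,0,-0.5,0]
    - [0,0,-1,0]
    - [0,0,-1,0]
    - [0,0,-1,0]

```text
time_s: 69.15
tcp_pos: [0.5145, -0.0268, 0.25]
ee_rot: [[-0.009, -1.0, -0.0], [-1.0, 0.009, 0.001], [-0.001, 0.0, -1.0]]
wrist_force: [-0.7, 0.0, -1.4]
gripper_width: 0.48
```

Emit:
drive_tool:
  series:
    - [0,0.4,-0.5,0]
    - [0,0.8,-0.8,0]
    - [0,0.8,-0.8,0]

```text
time_s: 69.53
tcp_pos: [0.4175, -0.0261, 0.3475]
ee_rot: [[-0.008, -1.0, 0.002], [-1.0, 0.008, 0.001], [-0.001, -0.002, -1.0]]
wrist_force: [0.5, -0.4, 0.3]
gripper_width: 0.481
```

```bash
python3 - <<'E_'
from h import *
plan([]); c,t=wheel()
a=cv2.resize(t["color"][165:310,310:365],None,fx=4,fy=4,interpolation=cv2.INTER_CUBIC)
b=cv2.resize(c["color"][200:420,110:400],None,fx=2,fy=2,interpolation=cv2.INTER_CUBIC)
o=np.zeros((580,800,3),np.uint8); o[:,:220]=a; o[:440,220:800]=b; cv2.imwrite("pics/f.png",o)
E_
```

```text
at [ 0.4175 -0.0261  0.3475] yaw 179.52 t 69.53 F [ 0.5 -0.4  0.3] w 41.8
pin (284, 241, 8, 20) [ 0.5157 -0.0254  0.1   ] r 0.0443 turned 5.046
dark (313, 297, 28, 27) [ 0.6771 -0.0693  0.031 ]
dark (333, 250, 35, 24) [0.6214 0.0783 0.031 ]
top green [330.71428571 210.42857143] 7 [ 0.674  -0.0388  0.02  ]
```

View pics/f.png

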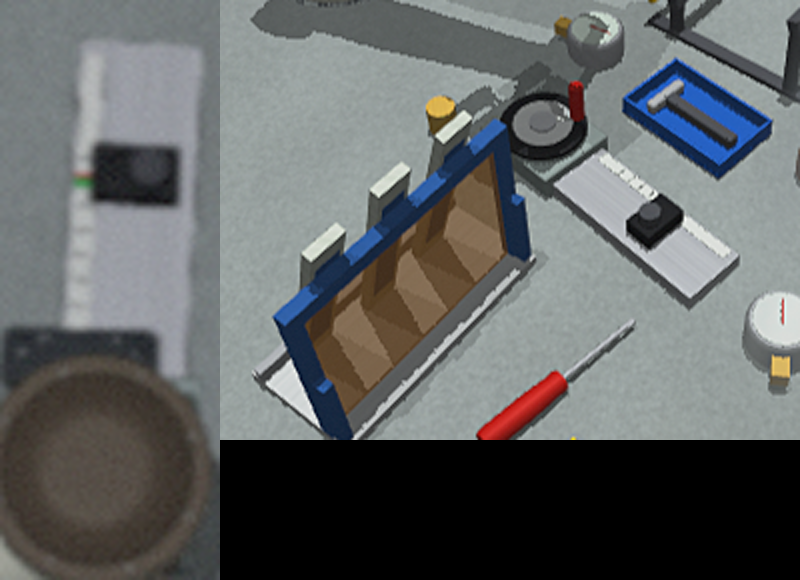

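```bash
python3 - <<'E_'
from h import *
print(order.finish_job())
E_
```

```text
the job is handed in; nothing more can be done
None
```

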